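Lift the hot bread-pot lid with the lid lifter

ROBOT

A 7-joint arm with a two-finger parallel gripper is mounted at the origin on the work surface. World frame = base frame: x ahead of the robot, y to its left, z up, the work surface at z = 0. Lengths are in m, angles in rad, forces in N, time in s.
With the tool pointing down it reaches from about 0.4 to 0.875 m from the base axis. Payload 6.5 kg.
Tool frame: the origin (TCP) lies at the centre of the arm's flange, where the gripper is bolted on; the fingertips stand 173 mm ahead of it and the grasp point (between the pads) lies 155 mm ahead of it; z points along the fingers, y is the direction in which the jaws open and shut (so a half turn about z gives the same grasp; the last joint's range is limited). The gripper opens to 85 mm and grips with 20 to 120 N. Pads are 22 mm wide; open, the fingers measure 114 mm over their backs; the gripper's body (76 mm by 85 mm) begins 54 mm behind the grasp point. The pads swing forward as they close: fully open they stand 13 mm farther back than shut.
Start: joints at [-1.183, 0.536, -0.004, 1.538, 0.003, 1.067, -0.071], TCP at [0.285, 0.584, 0.405] pointing down, gripper open.
Joint ranges: [-2.7, 2.7], [-0.37, 2.16], [-1.27, 1.26], [0.24, 2.4], [-1.31, 4.45], [0.19, 1.91], [-2.76, 2.76]. Speed limits (rad/s): [2.39, 2.39, 3.14, 3.14, 3.14, 3.14, 3.14].

INTERFACE

Orientations are given as a unit quaternion [x, y, z, w].
In Python, from rig import manip, vision gives the robot as it stands.
- The arm moves only by the tool send_rows, never from a script. Its arguments are lists of equal length, an entry for each row: "translation": the shift along the tool's x, y, z as a fraction of full scale, a list of three; "yaw": the turn about the tool's z as a fraction of full scale; "grip": the closure, from 0 (fully open) to 1 (shut). A call has 1 to 12 rows; each row shifts and turns the pose as measured when the row begins, along the tool's axes as they then stand; what a row does not reach is not made up. Full scale, the value 1, is 0.03 m for a shift and pi/4 rad for a turn. A row lasts 1/8 s, in which the tool goes at most 62.5 mm and 10.7 degrees, less where a joint would pass 70% of its speed; a pose out of reach is approached as far as the arm can. A call with a number of a shift or a turn outside -1 to 1 is refused whole. A call with a gripper value outside its range is refused whole. The fingers move at their own pace and stop on an object; "squeeze" is the grip in N (left out, the last holds). Time passes only in rows, so rows that do not move let the fingers close. It gives the time, the measured TCP pose, the force and the opening at its end, in the units of the state.
- manip.get_state(): the state, without advancing time (a new reading comes with each control period).
- vision.camera(name): name is "side" or "top"; returns (picture, depth): 400x640x3 uint8, red, green, blue; 400x640 float32, m along the optical axis (not along the pixel's ray), 0 where there is no reading.
- vision.camera_params(name): a dict with "camera_matrix" (3x3 intrinsics, pixels), "dist" ([k1, k2, p1, p2, k3] as OpenCV has them; the pictures are not rectified), "world_from_camera" (4x4, takes a point from camera to world coordinates). Camera axes: x right, y up, looking along -z (the intrinsics and any distortion apply to the point x, -y, -z); pixel columns grow to the right and rows downward; lengths in m; the calibration is good to about 2 mm. A picture is of the moment at which its call begins. camera_params takes no time and is no camera call.
- manip.hand_in(): hands the job in, once; it reports no verdict.
The state is a dict: "clock": time; "qpos": joint angles; "dq": joint speeds; "tau": joint torques, N m; "tool_pos": TCP position; "tcp_rot": TCP orientation; "contact_force": force on the tool from outside, world axes, zero at the start; "moment": the same for the moment, N m; "gripper_width": opening from 0.0 (shut) to 1.0 (fully open).
Only numpy, scipy, OpenCV 4.12 (cv2) and the standard library are available. Lean on these libraries where they do the work, as an engineer would, in place of code of your own. Each camera call takes 0.05 s, during which the arm holds its last target. There are 200 camera calls.

TASK

The bread pot under the steel rail is hot: take the lid lifter from its slanted rest, hook it under the lid's loop handle and, keeping the lid level and balanced, carry it out from under the rail and set it gently down in the middle of the round wooden trivet, loop up. Then unhook the lifter and put it back in its rest as you found it. Touch lid and pot only with the lifter, keep off the rail, and leave the pot and the other things where they stand.

Things in the scene. Friction and masses are not known exactly. Their poses are not given: they have to be found in the camera images.
- lifter: Lid lifter, 80 g: wooden handle, straight 6 mm steel rod, J-shaped hook at the lower end. Its frame is upright as it rests and is used: z up, x level towards the toe; handle and rod lean 27 degrees from z towards -x. Origin: rod axis in the hook's bottom (underside 3 mm lower); a loop bar hung there has its centre line 7 mm above the origin
- lifter_grip (a point): Centre of the grip, at (-66.7, 0, 117.4) mm in the lifter's frame; axes are the lifter's. The flat-sided handle is 22 mm wide along y, 26 mm thick the other way, 90 mm long: 35 mm above and 55 mm below this point along its leaning axis
- rest: Fixed steel rest for the lifter. Origin: middle of the underside of its base plate (150 x 90 x 12 mm); z up, x the way the toe points. The hook stands on the plate; the lowest 25 mm of the handle lies on a slanted pad between cheeks 30 mm apart, ending 30 mm below the grip centre along the handle. The lifter goes straight up out of it and straight down in
- rest_seat (a point): Where the lifter's origin is when it stands in the rest: 30 mm ahead of the rest's origin, 15 mm above the table; axes are the rest's and match the lifter's. A 12 mm high ridge on the plate stands 8 mm beyond the hook's toe
- lid: Hot dark steel lid, 156 mm across, about 320 g (30% either way), loose on the pot. Origin: centre of the underside of its plug (120 mm across, 6 mm deep, inside the pot); rim plate 6 to 12 mm above the origin, lid top in the middle 16 mm. It hangs level when hooked at the middle of its loop
- lid_loop (a point): Bar centre line at the middle of the lid's fixed loop handle, 56 mm above the lid's origin; axes are the lid's. The loop is an arch of 8 mm round bar along the lid's y: centre line 56 mm high at y=0, 52 at +-16, 36 at +-30, feet at +-32 mm. The toe passes under it along the lid's x
- pot: Dark iron pot, loose, 2.4 kg, 144 mm across, 100 mm high, two lugs at +-y reaching 92 mm out; a loaf inside. Origin: centre of its underside. With the lid on, the lid's origin is 94 mm above it
- rail: Fixed steel rail across the bench, 22 mm square tube, 980 mm long, on two posts at y = +-479 mm, with ladles hung at its ends. Origin: on the table under the middle of the rail, which runs along y 409 to 431 mm up, over the near edge of the pot, so the hand must lean back (about 27 degrees) to bring the hook under the loop
- trivet: Fixed round wooden trivet, 180 mm across, 20 mm high, flat. Origin: centre of its underside
- loaf_tin: Bystander: steel loaf tin with bread, 100 x 140 x 65 mm. Origin: centre of its underside
- jar: Bystander: glass jar 80 mm across, 120 mm high. Origin: centre of its underside
- scraper: Bystander: bench scraper lying flat, steel blade 75 x 120 mm and a wooden handle 22 mm high. Origin: on the underside, middle of the blade
- lifter_toe (a point): Toe end of the hook's rod axis, at (16, 0, 14) mm in the lifter's frame; the toe's top is 3 mm higher. Rod axis in the x-z plane, mm: straight down the handle to (-10,6), then (-5,0), (8,0), (16,14). Open upwards, at least 13 mm wide inside
There are look-alikes about, which are no part of the job. Leave any blue or purple look-alike of the lifter alone.

How it is judged:
On the way, in this order (a step that is already met when the one before it is completed fails the run):
1. the lid hangs level from the lifter, clear of the pot (contact force between lid and lifter above 0.8 N and contact force between lid and pot below 0.05 N and z of lid in the frame of pot above 0.102 m and angle between lid's own z axis and vertical below 0.26 rad), for 0.3 s.
2. the lid lies level on the trivet, fully on it (centres within 20 mm), and the lifter is off it (horizontal distance between lid and trivet below 0.02 m and contact force between lid and trivet above 1 N and angle between lid's own z axis and vertical below 0.06 rad and contact force between lid and lifter below 0.05 N), for 0.2 s.
At the end, for the whole second after the job is handed in: The lid rests on the trivet, centres within 20 mm, level within about 3 degrees, loop up; the lifter stands in its rest again, its hook within 20 mm of its seat and its frame within about 11 degrees of upright and 14 degrees of its heading; both at rest (horizontal distance between lid and trivet below 0.02 m and z of lid in the frame of trivet below 0.026 m and angle between lid's own z axis and vertical below 0.06 rad and linear speed of each of lid, lifter below 0.02 m/s and distance between lifter and rest_seat below 0.02 m and angle between lifter's own z axis and vertical below 0.2 rad and angle between the x axis of lifter and the x axis of rest, either way round below 0.25 rad); the robot touches nothing.
It fails at once if the hand or arm touches the hot lid or pot (contact force between any of the arm, the fingers and lid above 0.5 N or contact force between any of the arm, the fingers and pot above 0.5 N).
It fails at once if the lid tips more than 20 degrees (angle between lid's own z axis and vertical above 0.35 rad).
It fails at once if the lid is set down hard (over 25 N on the trivet) (contact force between lid and trivet above 25 N).
It fails at once if the rail is struck (over 3 N) (contact force between rail and anything else above 3 N).
It fails at once if the pot or a bystander is moved more than 20 mm (distance of any of pot, loaf_tin, jar, scraper from where it was at the start of the episode above 0.02 m).
It also fails if it takes over 72 s, if anything falls off the work surface, if the arm or the gripper's body presses on something with over 40 N, if the wrist force passes 120 N, or if a joint passes its speed limit or range.

## Working session

There is one attempt and no reset: what is moved stays moved. The work goes in short steps, Python scripts to look and compute and a tool call to move; the robot and the scene stay as the last step left them, time stands still between calls to the robot, and variables do not carry over. Pictures are saved under pics/ and viewed, about 8 in all and at most 12, crops included, and the job is handed in when it is done.

Besides the shell and the picture viewer there is one more tool, called after "Call:" as name([rows], argument=value, ...), one row to a line, values as JSON. send_rows: Moves the arm, as the interface text tells. Its arguments: {"type":"object","properties":{"translation":{"type":"array","items":{"type":"array","items":{"type":"number"}}},"yaw":{"type":"array","items":{"type":"number"}},"grip":{"type":"array","items":{"type":"number"}},"squeeze":{"type":"number"}},"required":["translation","yaw","grip"]}

```bash
ls; mkdir -p pics
cat > h.py <<'E'
import numpy as np,cv2
from rig import manip,vision
def snap(n,f):
    im,d=vision.camera(n); cv2.imwrite(f'pics/{f}.png',im[:,:,::-1]); np.save(f'pics/{f}.npy',d); return im,d
def world(n,d,u,v,dep=None):
    p=vision.camera_params(n);K=np.array(p['camera_matrix']);D=np.array(p['dist']);T=np.array(p['world_from_camera'])
    q=cv2.undistortPoints(np.array([[[u,v]]],float),K,D)[0,0]
    z=d[int(v),int(u)] if dep is None else dep
    return (T@np.array([q[0]*z,-q[1]*z,-z,1]))[:3]
def cloud(n,d):
    p=vision.camera_params(n);K=np.array(p['camera_matrix']);D=np.array(p['dist']);T=np.array(p['world_from_camera'])
    v,u=np.mgrid[0:400,0:640];q=cv2.undistortPoints(np.stack([u,v],-1).reshape(-1,1,2).astype(float),K,D).reshape(400,640,2)
    P=np.stack([q[...,0]*d,-q[...,1]*d,-d,np.ones_like(d)],-1)@T.T
    P=P[...,:3].copy();P[d==0]=np.nan;return P
E
python3 - <<'E'
from h import *
for n in('top','side'):
    snap(n,n+'0');p=vision.camera_params(n);print(n,np.round(p['camera_matrix'],1).tolist(),p['dist'],np.round(p['world_from_camera'],3).tolist())
print(manip.get_state())
E
```

```text
pics
top [[519.3, 0.0, 316.4], [0.0, 519.3, 192.8], [0.0, 0.0, 1.0]] [-0.05480268  0.          0.          0.          0.        ] [[0.011, 0.993, -0.119, 0.391], [-1.0, 0.009, -0.015, -0.058], [-0.013, 0.119, 0.993, 1.546], [0.0, 0.0, 0.0, 1.0]]
side [[375.3, 0.0, 322.9], [0.0, 375.3, 195.5], [0.0, 0.0, 1.0]] [-0.00729459  0.          0.          0.          0.        ] [[0.697, 0.408, -0.59, 0.059], [-0.717, 0.409, -0.565, -0.494], [0.011, 0.817, 0.577, 0.561], [0.0, 0.0, 0.0, 1.0]]
{'clock': 0.1, 'qpos': array([-1.18319613,  0.53707803, -0.00443448,  1.53872599,  0.0026099 ,
        1.06729233, -0.07121448]), 'dq': array([ 0.00076904, -0.00208187,  0.00082621, -0.00151259, -0.0004545 ,
       -0.00106916,  0.00110385]), 'tau': array([ 2.00676077e-03, -5.84556842e+01,  1.05185185e+00, -2.59778917e+01,
        1.26910151e-02,  4.49187326e-03, -3.20116690e-06]), 'tool_pos': array([0.28482366, 0.58396152, 0.4039274 ]), 'tcp_rot': array([ 2.24929674e-01,  9.74374713e-01, -7.41108742e-04, -1.08545093e-04]), 'contact_force': array([ 0.01159226,  0.47928137, -1.32618336]), 'moment': array([ 0.01328353, -0.00036917,  0.02957104]), 'gripper_width': 1.0011597079536674}
```

View pics/top0.png

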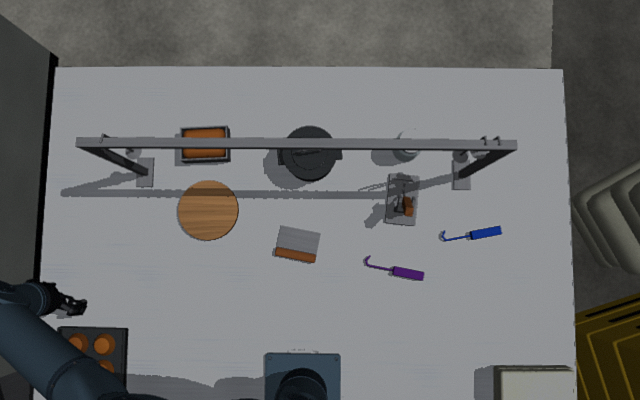

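View pics/side0.png

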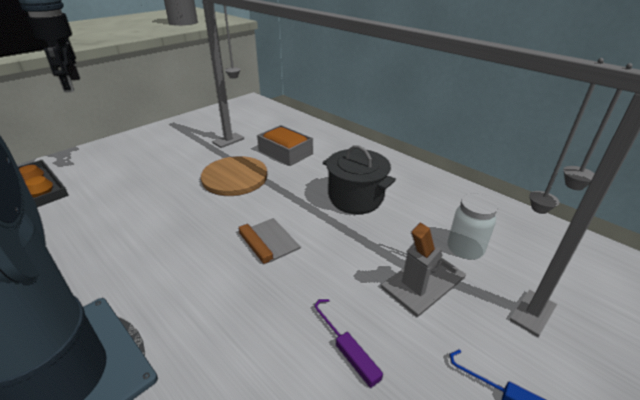

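Top view: rail at row 143, pot (308,153), trivet (208,210), rest with orange-handled lifter (402,200), look-alikes purple (395,268) and blue (472,234). Side view: lid (360,160) with its loop, lifter in its rest (422,260). Next I take enlarged crops and positions.

Run:
```python
from h import *
a=cv2.imread('pics/top0.png');b=cv2.imread('pics/side0.png')
r=lambda i,u0,u1,v0,v1,w,h:cv2.resize(i[v0:v1,u0:u1],(w,h),interpolation=cv2.INTER_CUBIC)
m=np.vstack([np.hstack([r(a,265,345,120,190,400,300),r(a,370,430,165,235,300,300)[:, :300]]),
 np.hstack([r(b,320,400,140,215,400,300),r(b,370,470,215,315,300,300)])])
cv2.imwrite('pics/crop0.png',m)
for n in('top','side'):
    d=np.load(f'pics/{n}0.npy');P=cloud(n,d);np.save(f'pics/{n}P.npy',P)
P=np.load('pics/topP.npy');S=np.load('pics/sideP.npy')
print('depth valid',np.isfinite(P[...,0]).mean())
Q=np.concatenate([P.reshape(-1,3),S.reshape(-1,3)]);Q=Q[np.isfinite(Q[:,0])]
im=a[:,:,::-1].astype(int)
for nm,(u,v) in dict(pot=(308,165),trivet=(208,210),rail=(308,143),rest=(402,200),tin=(205,150)).items(): print(nm,np.round(P[v,u],3))
for nm,(u,v) in dict(loop=(360,150),lid=(350,165),trivet=(234,175),handle=(424,236)).items(): print(nm,np.round(S[v,u],3))
# trivet
t=(Q[:,2]>.012)&(Q[:,2]<.03)&(np.hypot(Q[:,0]-P[210,208,0],Q[:,1]-P[210,208,1])<.12)
c,rr=cv2.minEnclosingCircle(Q[t][:,:2].astype(np.float32));print('trivet',c,rr,np.median(Q[t][:,2]),Q[t].mean(0))
```

```text
depth valid 0.9958984375
pot [ 0.64  -0.013  0.116]
trivet [0.52  0.286 0.016]
rail [ 0.635 -0.022  0.428]
rest [ 0.546 -0.276  0.1  ]
tin [0.693 0.292 0.06 ]
loop [0.731 0.022 0.108]
lid [ 0.656 -0.01   0.108]
trivet [0.511 0.271 0.02 ]
handle [ 0.506 -0.295  0.157]
trivet (0.5191258192062378, 0.28805598616600037) 0.09323406219482422 0.019662237204765176 [0.51818297 0.28365869 0.01965411]
```

View pics/crop0.png

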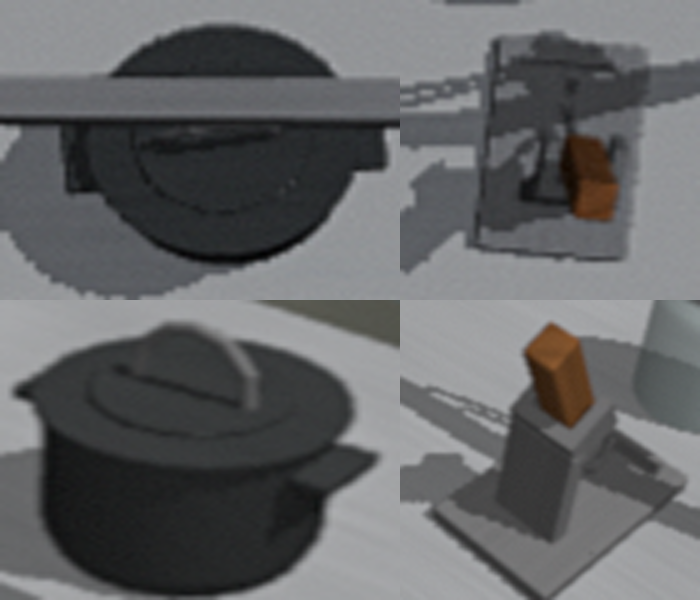

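Crop shows the loop bar running mostly along y, tilted slightly (top-left), and the rest plate nearly square with x, with the lifter's orange handle leaning back. Now I fit these.

Run:
```python
from h import *
P=np.load('pics/topP.npy');S=np.load('pics/sideP.npy')
T=P.reshape(-1,3);S_=S.reshape(-1,3);Q=np.concatenate([T,S_]);src=np.r_[np.zeros(len(T)),np.ones(len(S_))]
ok=np.isfinite(Q[:,0]);Q=Q[ok];src=src[ok]
near=np.hypot(Q[:,0]-.70,Q[:,1]+.01)<.13
for s in(0,1):
    m=near&(src==s)&(Q[:,2]>.098)&(Q[:,2]<.114);c,r=cv2.minEnclosingCircle(Q[m][:,:2].astype(np.float32));print('lid rim',s,c,r,m.sum(),np.median(Q[m][:,2]))
    m=near&(src==s)&(Q[:,2]>.12)&(Q[:,2]<.2)
    L=Q[m]
    if len(L)>5:
        print('loop',s,len(L),L.mean(0),L.min(0),L.max(0))
        e=np.linalg.svd(L[:,:2]-L[:,:2].mean(0))[2][0];print(' dir deg',np.degrees(np.arctan2(e[1],e[0])))
        t=(L[:,:2]-L[:,:2].mean(0))@e;print(' extent mid',L[:,:2].mean(0)+e*(t.min()+t.max())/2,t.max()-t.min())
m=(abs(Q[:,0]-.57)<.13)&(abs(Q[:,1]+.28)<.1)
for s in(0,1):
    k=m&(src==s)&(Q[:,2]>.008)&(Q[:,2]<.017);print('plate',s,k.sum(),cv2.minAreaRect(Q[k][:,:2].astype(np.float32)))
    k=m&(src==s)&(Q[:,2]>.06);print('tall',s,k.sum(),Q[k].min(0),Q[k].max(0))
for n,f,X in(('top','top0',P),('side','side0',S)):
    a=cv2.imread(f'pics/{f}.png').astype(int);o=(a[...,2]>a[...,0]+40)
    k=o&(abs(X[...,0]-.53)<.12)&(abs(X[...,1]+.29)<.08)
    O=X[k];print('handle',n,len(O),O.mean(0),O.min(0),O.max(0))
    tp=O[O[:,2]>O[:,2].max()-.012];print(' top',tp.mean(0),len(tp))
k=(abs(Q[:,2]-.428)<.006)&(src==0)&(abs(Q[:,1])<.4);R=Q[k];print('rail',R.min(0),R.max(0),np.polyfit(R[:,1],R[:,0],1))
```

```text
lid rim 0 (0.6803766489028931, -0.01658899150788784) 0.07917551696300507 1631 0.10716506984426233
loop 0 47 [ 0.67759028 -0.0088422   0.1435852 ] [ 0.67239826 -0.04866791  0.12282143] [0.68042658 0.01801257 0.15762656]
 dir deg -86.4545293399985
 extent mid [ 0.67799431 -0.01536315] 0.0667828461627305
lid rim 1 (0.6788063645362854, -0.015185987576842308) 0.07906308025121689 1670 0.10647444519728169
loop 1 127 [ 0.67702423 -0.01726479  0.14007317] [ 0.66994727 -0.04911007  0.12003055] [0.68364769 0.02040135 0.1535277 ]
 dir deg -83.90237691264764
 extent mid [ 0.67672303 -0.01444533] 0.06968012413357852
plate 0 983 ((0.5688703060150146, -0.2812049686908722), (0.26386842131614685, 0.18981324136257172), 3.512613534927368)
tall 0 1463 [ 0.49679523 -0.37971099  0.0606137 ] [ 0.69592899 -0.18001646  0.4375184 ]
plate 1 1889 ((0.5929263234138489, -0.29340851306915283), (0.09059201180934906, 0.22209715843200684), 83.9243392944336)
tall 1 5029 [ 0.49552665 -0.3799201   0.06001056] [ 0.69999555 -0.1800558   0.43235623]
handle top 104 [ 0.52036723 -0.28556516  0.15293139] [ 0.49957859 -0.29576529  0.1054266 ] [ 0.55136187 -0.2742471   0.17408837]
 top [ 0.51269976 -0.28419399  0.16643946] 47
handle side 391 [ 0.51472554 -0.29196283  0.14515357] [ 0.49552665 -0.29899529  0.09679306] [ 0.54462309 -0.2755481   0.16936733]
 top [ 0.50738305 -0.28688038  0.16339191] 172
rail [ 0.62252634 -0.39971287  0.42204683] [0.6481052  0.3999296  0.43399928] [-0.00142363  0.6350009 ]
```

Run:
```python
from h import *
for n in('top','side'):
    X=np.load(f'pics/{n}P.npy')
    k=(abs(X[...,2]-.012)<.0045)&(X[...,0]>.45)&(X[...,0]<.68)&(X[...,1]>-.36)&(X[...,1]<-.21)
    k=cv2.morphologyEx(k.astype(np.uint8),cv2.MORPH_OPEN,np.ones((3,3)))
    _,l,st,ce=cv2.connectedComponentsWithStats(k)
    i=1+np.argmax(st[1:,4]);
    for j in range(1,len(st)):
        if st[j,4]>60:print(n,j,st[j],np.round(X[l==j].mean(0),3))
    Q=X[l==i];print(n,len(Q),cv2.minAreaRect(Q[:,:2].astype(np.float32)),cv2.boxPoints(cv2.minAreaRect(Q[:,:2].astype(np.float32))).round(3).tolist())
    # handle axis xy direction
    a=cv2.imread(f'pics/{n}0.png').astype(int);o=(a[...,2]>a[...,0]+40)&(abs(X[...,0]-.53)<.12)&(abs(X[...,1]+.29)<.08)
    O=X[o]
    print(np.round(cv2.minAreaRect(O[:,:2].astype(np.float32))[1],4),cv2.minAreaRect(O[:,:2].astype(np.float32)))
```

```text
top 15 [390 213   9  11  67] [ 0.501 -0.268  0.012]
top 67 ((0.5019716620445251, -0.26571956276893616), (0.024288587272167206, 0.029810655862092972), 89.91552734375) [[0.4869999885559082, -0.27799999713897705], [0.5170000195503235, -0.27799999713897705], [0.5170000195503235, -0.2540000081062317], [0.4869999885559082, -0.2540000081062317]]
[0.0199 0.0531] ((0.5252541899681091, -0.286630779504776), (0.01994054950773716, 0.053138017654418945), 82.83452606201172)
side 1 [450 246  19  11  63] [ 0.674 -0.302  0.012]
side 2 [ 381  265   82   50 1731] [ 0.537 -0.301  0.012]
side 1731 ((0.5574690103530884, -0.28963446617126465), (0.09059201180934906, 0.1507820188999176), 83.9243392944336) [[0.4779999852180481, -0.3269999921321869], [0.628000020980835, -0.34299999475479126], [0.6370000243186951, -0.2529999911785126], [0.4869999885559082, -0.2370000034570694]]
[0.0198 0.05  ] ((0.5210101008415222, -0.2880696952342987), (0.01981205679476261, 0.050020694732666016), 81.16911315917969)
```

Call:
send_rows([
  [0, 0, -0.5],
  [0, 0, -0.5],
  [-0.45, -0.95, -0.45],
  [-0.45, -0.95, -0.45],
  [-0.45, -0.95, -0.45],
  [-0.45, -0.95, -0.45],
  [-0.45, -0.95, -0.45],
  [-0.45, -0.95, -0.45],
  [-0.45, -0.95, -0.45],
  [-0.45, -0.95, -0.45],
  [-0.45, -0.95, -0.45],
  [-0.45, -0.95, -0.45],
], yaw=[-0.22, -0.22, 0, 0, 0, 0, 0, 0, 0, 0, 0, 0], grip=[0, 0, 0, 0, 0, 0, 0, 0, 0, 0, 0, 0])

```text
clock: 1.6
tool_pos: [0.3933, 0.2793, 0.5689]
tcp_rot: [0.046, 0.999, -0.006, -0.004]
contact_force: [-0.1, 0.2, -0.4]
gripper_width: 1.0
```

```bash
cat >> h.py <<'E'
from scipy.spatial.transform import Rotation as Ro
def st():
    s=manip.get_state();R=Ro.from_quat(s['tcp_rot']).as_matrix()
    print('t',round(s['clock'],2),'pos',np.round(s['tool_pos'],4),'F',np.round(s['contact_force'],1),'w',round(s['gripper_width'],3))
    z=R[:,2];print(' lean deg',round(np.degrees(np.arccos(-z[2])),2),'toward az',round(np.degrees(np.arctan2(z[1],z[0])),1),'y az',round(np.degrees(np.arctan2(R[1,1],R[0,1])),2),'y_z',round(R[2,1],3),'x az',round(np.degrees(np.arctan2(R[1,0],R[0,0])),2),'q',np.round(s['qpos'],3))
    return np.array(s['tool_pos']),R,s
E
python3 -c "from h import *;st()"
```

```text
t 1.6 pos [0.3933 0.2793 0.5689] F [-0.1  0.2 -0.4] w 1.0
 lean deg 0.83 toward az -123.9 y az 84.74 y_z -0.013 x az 174.73 q [-0.75   0.103  0.041  1.739 -0.     1.314  0.77 ]
```

Call:
send_rows([
  [-0.42, -0.97, -0.46],
  [-0.42, -0.97, -0.46],
  [-0.42, -0.97, -0.46],
  [-0.42, -0.97, -0.46],
  [-0.42, -0.97, -0.46],
  [-0.42, -0.97, -0.46],
  [-0.42, -0.97, -0.46],
  [-0.42, -0.97, -0.46],
  [-0.42, -0.97, -0.46],
  [-0.42, -0.97, -0.46],
  [-0.42, -0.97, -0.46],
  [0, 0, -0.5],
], yaw=[0, 0, 0, 0, 0, 0, 0, 0, 0, 0, 0, 0], grip=[0, 0, 0, 0, 0, 0, 0, 0, 0, 0, 0, 0])

```text
clock: 3.1
tool_pos: [0.505, -0.0646, 0.7407]
tcp_rot: [0.048, 0.999, -0.008, -0.007]
contact_force: [0.3, 0.4, -0.0]
gripper_width: 0.997
```

```bash
python3 -c "from h import *;st()"
```

```text
t 3.1 pos [ 0.505  -0.0646  0.7407] F [ 0.3  0.4 -0. ] w 0.997
 lean deg 1.23 toward az -136.7 y az 84.48 y_z -0.016 x az 174.47 q [-0.32   0.127  0.416  1.336 -0.035  1.704  1.564]
```

Call:
send_rows([
  [0, 0, -1],
  [0, 0, -1],
  [0, 0, -1],
  [0, 0, -1],
  [0, 0, -1],
  [0, 0, -1],
], yaw=[0, 0, 0, 0, 0, 0], grip=[0, 0, 0, 0, 0, 0])

```text
clock: 3.85
tool_pos: [0.4857, -0.0604, 0.8613]
tcp_rot: [0.049, 0.998, -0.012, 0.03]
contact_force: [0.8, 0.2, -0.1]
gripper_width: 0.997
```

```bash
python3 -c "from h import *;st()"
```

```text
t 3.85 pos [ 0.4857 -0.0604  0.8613] F [ 0.8  0.2 -0.1] w 0.997
 lean deg 3.64 toward az -24.1 y az 84.36 y_z -0.02 x az 174.43 q [-0.548  0.137  0.716  1.067 -0.078  1.909  1.605]
```

Pushing up past the wrist limit leans the hand back as needed; I continue.

Call:
send_rows([
  [-0.2, 0, -1],
  [-0.2, 0, -1],
  [-0.2, 0, -1],
  [-0.2, 0, -1],
  [-0.2, 0, -1],
  [-0.2, 0, -1],
], yaw=[0, 0, 0, 0, 0, 0], grip=[0, 0, 0, 0, 0, 0])

```text
clock: 4.6
tool_pos: [0.4631, -0.0548, 0.9278]
tcp_rot: [0.048, 0.993, -0.018, 0.106]
contact_force: [-0.3, 0.2, 0.3]
gripper_width: 0.997
```

```bash
python3 -c "from h import *;st()"
```

```text
t 4.6 pos [ 0.4631 -0.0548  0.9278] F [-0.3  0.2  0.3] w 0.997
 lean deg 12.38 toward az -12.3 y az 84.3 y_z -0.025 x az 174.62 q [-0.728  0.104  0.897  0.951 -0.073  1.909  1.6  ]
```

Call:
send_rows([
  [-0.2, 0, -1],
  [-0.2, 0, -1],
  [-0.2, 0, -1],
  [-0.2, 0, -1],
  [-0.2, 0, -1],
  [-0.2, 0, -1],
  [-0.2, 0, -1],
], yaw=[0, 0, 0, 0, 0, 0, 0], grip=[0, 0, 0, 0, 0, 0, 0])

```text
clock: 5.48
tool_pos: [0.4183, -0.0474, 1.0026]
tcp_rot: [0.045, 0.979, -0.022, 0.196]
contact_force: [0.2, -0.2, -0.4]
gripper_width: 1.002
```

```bash
python3 -c "from h import *;st()"
```

```text
t 5.47 pos [ 0.4183 -0.0474  1.0026] F [ 0.2 -0.2 -0.4] w 1.002
 lean deg 22.79 toward az -9.1 y az 84.42 y_z -0.026 x az 175.04 q [-1.18   0.025  1.259  0.829  0.01   1.909  1.558]
```

Call:
send_rows([
  [-0.2, 0, -1],
  [-0.2, 0, -1],
  [-0.2, 0, -1],
], yaw=[0, 0, 0], grip=[0, 0, 0])

```text
clock: 5.85
tool_pos: [0.4076, -0.0486, 1.0325]
tcp_rot: [0.045, 0.971, -0.023, 0.234]
contact_force: [-0.3, -0.5, -0.4]
gripper_width: 0.998
```

```bash
python3 -c "from h import *;st()"
```

```text
t 5.85 pos [ 0.4076 -0.0486  1.0325] F [-0.3 -0.5 -0.4] w 0.998
 lean deg 27.16 toward az -8.2 y az 84.43 y_z -0.023 x az 175.11 q [-1.133  0.041  1.259  0.746 -0.028  1.909  1.579]
```

```bash
cat >> h.py <<'E'
def plan(target,grasp=True,rows=None,quiet=False):
    """fractions per row to bring grasp point (or TCP) to target"""
    p,R,s=st(); cur=p+(.155*R[:,2] if grasp else 0); d=R.T@(np.array(target)-cur)
    print(' cur',np.round(cur,4),'dist',round(np.linalg.norm(d),4),'tool d/30mm',np.round(d/.03,2)); return d
E
python3 -c "
from h import *
d=plan([.40,-.25,.45],False);print(d/.03/22)
h=np.array([np.cos(-.106),np.sin(-.106),0]);seat=np.array([.5873,-.2928,.015])
for e in (0,.005): print('grip',seat-(.0667+e*.454)*h+np.array([0,0,.1174+e*.891]))"
```

```text
t 5.85 pos [ 0.4076 -0.0486  1.0325] F [-0.3 -0.5 -0.4] w 0.998
 lean deg 27.16 toward az -8.2 y az 84.43 y_z -0.023 x az 175.11 q [-1.133  0.041  1.259  0.746 -0.028  1.909  1.579]
 cur [ 0.4076 -0.0486  1.0325] dist 0.6164 tool d/30mm [ 8.56 -6.25 17.6 ]
[ 0.38930044 -0.28421153  0.79996649]
grip [ 0.52097437 -0.28574303  0.1324    ]
grip [ 0.51871711 -0.28550286  0.136855  ]
```

Call:
send_rows([
  [0.39, -0.28, 0.8],
  [0.39, -0.28, 0.8],
  [0.39, -0.28, 0.8],
  [0.39, -0.28, 0.8],
  [0.39, -0.28, 0.8],
  [0.39, -0.28, 0.8],
  [0.39, -0.28, 0.8],
  [0.39, -0.28, 0.8],
  [0.39, -0.28, 0.8],
  [0.39, -0.28, 0.8],
  [0.39, -0.28, 0.8],
  [0.39, -0.28, 0.8],
], yaw=[0, 0, 0, 0, 0, 0, 0, 0, 0, 0, 0, 0], grip=[0, 0, 0, 0, 0, 0, 0, 0, 0, 0, 0, 0])

```text
clock: 7.35
tool_pos: [0.3995, -0.1608, 0.7154]
tcp_rot: [0.053, 0.97, -0.021, 0.235]
contact_force: [-0.0, -0.3, -0.5]
gripper_width: 1.001
```

```bash
python3 -c "
from h import *
d=plan([.40,-.25,.45],False);print(d/.03/11)"
```

```text
t 7.35 pos [ 0.3995 -0.1608  0.7154] F [-0.  -0.3 -0.5] w 1.001
 lean deg 27.34 toward az -8.3 y az 83.5 y_z -0.017 x az 173.99 q [-0.707 -0.359  0.709  1.749  0.307  1.196  1.442]
 cur [ 0.3995 -0.1608  0.7154] dist 0.2799 tool d/30mm [ 3.77 -2.81  8.06]
[ 0.34243577 -0.25502241  0.73303459]
```

Call:
send_rows([
  [0.25, -0.28, 0.8],
  [0.25, -0.28, 0.8],
  [0.25, -0.28, 0.8],
  [0.25, -0.28, 0.8],
  [0.25, -0.28, 0.8],
  [0.25, -0.28, 0.8],
], yaw=[0, 0, 0, 0, 0, 0], grip=[0, 0, 0, 0, 0, 0])

```text
clock: 8.1
tool_pos: [0.4179, -0.2232, 0.5638]
tcp_rot: [0.06, 0.97, -0.022, 0.236]
contact_force: [0.7, -1.0, -0.5]
gripper_width: 0.998
```

```bash
python3 -c "
from h import *
d=plan([.425,-.275,.38],False);print(d/.03/8)"
```

```text
t 8.1 pos [ 0.4179 -0.2232  0.5638] F [ 0.7 -1.  -0.5] w 0.998
 lean deg 27.44 toward az -8.8 y az 82.72 y_z -0.014 x az 173.15 q [-0.834 -0.274  1.095  1.983  0.24   0.816  1.629]
 cur [ 0.4179 -0.2232  0.5638] dist 0.1911 tool d/30mm [ 2.43 -1.6   5.67]
[ 0.3039736  -0.19943464  0.70839653]
```

```bash
python3 -c "
from h import *
p,R,s=st()
d=plan(np.array([.519,-.2855,.137])-.1*R[:,2]);print(d/.03/7)"
```

```text
t 8.1 pos [ 0.4179 -0.2232  0.5638] F [ 0.7 -1.  -0.5] w 0.998
 lean deg 27.44 toward az -8.8 y az 82.72 y_z -0.014 x az 173.15 q [-0.834 -0.274  1.095  1.983  0.24   0.816  1.629]
t 8.1 pos [ 0.4179 -0.2232  0.5638] F [ 0.7 -1.  -0.5] w 0.998
 lean deg 27.44 toward az -8.8 y az 82.72 y_z -0.014 x az 173.15 q [-0.834 -0.274  1.095  1.983  0.24   0.816  1.629]
 cur [ 0.4885 -0.2342  0.4262] dist 0.2059 tool d/30mm [ 3.36 -1.43  5.81]
[ 0.48057552 -0.2043918   0.82963299]
```

Call:
send_rows([
  [0.48, -0.2, 0.83],
  [0.48, -0.2, 0.83],
  [0.48, -0.2, 0.83],
  [0.48, -0.2, 0.83],
  [0.48, -0.2, 0.83],
  [0.48, -0.2, 0.83],
  [0.48, -0.2, 0.83],
], yaw=[0, 0, 0, 0, 0, 0, 0], grip=[0, 0, 0, 0, 0, 0, 0])

```text
clock: 8.98
tool_pos: [0.4063, -0.2636, 0.3803]
tcp_rot: [0.062, 0.97, -0.021, 0.233]
contact_force: [0.9, -0.6, -0.3]
gripper_width: 0.998
```

```bash
python3 -c "
from h import *
d=plan([.519,-.2855,.137]);snap('side','side1');snap('top','top1')
a=cv2.imread('pics/side1.png');b=cv2.imread('pics/top1.png')
cv2.imwrite('pics/c1.png',np.hstack([cv2.resize(a[120:320,300:500],(400,400)),cv2.resize(b[140:260,340:460],(400,400))]))"
```

```text
t 8.97 pos [ 0.4063 -0.2636  0.3803] F [ 0.9 -0.6 -0.3] w 0.998
 lean deg 27.07 toward az -8.9 y az 82.48 y_z -0.012 x az 172.82 q [-0.095  0.245  0.734  2.19  -0.865  0.474  2.756]
 cur [ 0.476  -0.2744  0.2423] dist 0.1143 tool d/30mm [ 0.29 -0.14  3.8 ]
```

View pics/c1.png

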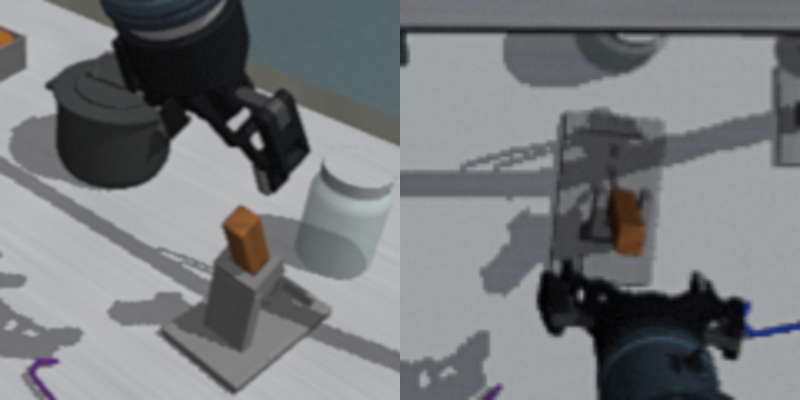

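Call:
send_rows([
  [0.06, -0.03, 0.76],
  [0.06, -0.03, 0.76],
  [0.06, -0.03, 0.76],
  [0.06, -0.03, 0.7],
], yaw=[0, 0, 0, 0], grip=[0, 0, 0, 0])

```text
clock: 9.57
tool_pos: [0.4414, -0.2766, 0.3023]
tcp_rot: [0.062, 0.969, -0.025, 0.236]
contact_force: [-0.0, -0.6, -0.5]
gripper_width: 1.0
```

```bash
python3 -c "
from h import *
d=plan([.519,-.2855,.137]);snap('side','side2');snap('top','top2')
a=cv2.imread('pics/side2.png');b=cv2.imread('pics/top2.png')
cv2.imwrite('pics/c2.png',np.hstack([cv2.resize(a[160:310,340:490],(400,400)),cv2.resize(b[150:250,350:450],(400,400))]))"
```

```text
t 9.57 pos [ 0.4414 -0.2766  0.3023] F [-0.  -0.6 -0.5] w 1.0
 lean deg 27.44 toward az -9.8 y az 82.38 y_z -0.019 x az 172.95 q [ 0.516  0.4    0.009  2.136 -0.827  0.223  2.743]
 cur [ 0.5117 -0.2887  0.1648] dist 0.0289 tool d/30mm [0.23 0.16 0.92]
```

View pics/c2.png

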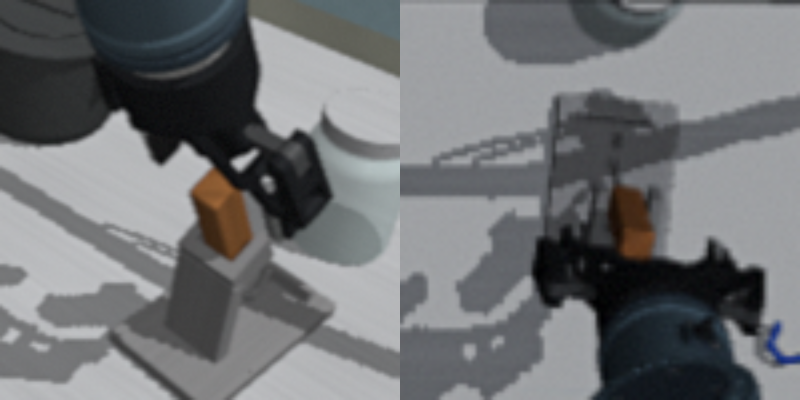

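Call:
send_rows([
  [0.12, 0.08, 0.35],
  [0.1, 0.08, 0.33],
], yaw=[0, 0], grip=[0, 0])

```text
clock: 9.93
tool_pos: [0.4476, -0.2757, 0.2858]
tcp_rot: [0.063, 0.971, -0.024, 0.231]
contact_force: [-0.0, -1.0, 0.0]
gripper_width: 0.996
```

```bash
python3 -c "
from h import *
d=plan([.519,-.2855,.137])"
```

```text
t 9.93 pos [ 0.4476 -0.2757  0.2858] F [-0. -1.  0.] w 0.996
 lean deg 26.9 toward az -9.7 y az 82.36 y_z -0.018 x az 172.88 q [ 0.533  0.439 -0.023  2.128 -0.843  0.194  2.757]
 cur [ 0.5167 -0.2874  0.1476] dist 0.011 tool d/30mm [0.1  0.08 0.34]
```

Call:
send_rows([
  [0, 0, 0],
  [0, 0, 0],
  [0, 0, 0],
  [0, 0, 0],
  [0, 0, 0],
  [0, 0, 0],
], yaw=[0, 0, 0, 0, 0, 0], grip=[0.5, 0.7, 1, 1, 1, 1], squeeze=100)

```text
clock: 10.68
tool_pos: [0.4486, -0.2757, 0.2879]
tcp_rot: [0.061, 0.97, -0.025, 0.232]
contact_force: [0.8, 0.0, -1.2]
gripper_width: 0.243
```

```bash
python3 -c "
from h import *
d=plan([.519,-.2855,.137]); p,R,s=st();np.savez('grasp0.npz',p=p,R=R);print(R.T@np.array([0,0,1]),s['moment'])"
```

```text
t 10.68 pos [ 0.4486 -0.2757  0.2879] F [ 0.8  0.  -1.2] w 0.243
 lean deg 27.0 toward az -9.9 y az 82.47 y_z -0.021 x az 173.08 q [ 0.527  0.436 -0.018  2.126 -0.836  0.196  2.75 ]
 cur [ 0.518  -0.2877  0.1498] dist 0.013 tool d/30mm [0.17 0.09 0.39]
t 10.68 pos [ 0.4486 -0.2757  0.2879] F [ 0.8  0.  -1.2] w 0.243
 lean deg 27.0 toward az -9.9 y az 82.47 y_z -0.021 x az 173.08 q [ 0.527  0.436 -0.018  2.126 -0.836  0.196  2.75 ]
[-0.45357065 -0.02067686 -0.89098043] [0.08743365 0.41902291 0.02845721]
```

Call:
send_rows([
  [-0.18, -0.01, -0.36],
  [-0.36, -0.02, -0.71],
  [-0.36, -0.02, -0.71],
  [-0.36, -0.02, -0.71],
  [-0.36, -0.02, -0.71],
  [-0.36, -0.02, -0.71],
  [-0.36, -0.02, -0.71],
], yaw=[0, 0, 0, 0, 0, 0, 0], grip=[1, 1, 1, 1, 1, 1, 1])

```text
clock: 11.55
tool_pos: [0.4459, -0.2765, 0.4442]
tcp_rot: [0.063, 0.971, -0.023, 0.228]
contact_force: [0.9, -0.4, -0.3]
gripper_width: 0.244
```

```bash
python3 -c "
from h import *
p,R,s=st();g=np.load('grasp0.npz');print('moved',p-g['p'],'rot',np.degrees(Ro.from_matrix(R@g['R'].T).as_rotvec()))
snap('side','side3');snap('top','top3')
a=cv2.imread('pics/side3.png');b=cv2.imread('pics/top3.png')
cv2.imwrite('pics/c3.png',np.hstack([cv2.resize(a[100:300,340:540],(400,400)),cv2.resize(b[120:240,340:460],(400,400))]))"
```

```text
t 11.55 pos [ 0.4459 -0.2765  0.4442] F [ 0.9 -0.4 -0.3] w 0.244
 lean deg 26.46 toward az -9.6 y az 82.35 y_z -0.017 x az 172.83 q [ 0.188  0.181  0.372  2.017 -0.438  0.563  2.308]
moved [-0.0027231  -0.00079064  0.15636346] rot [ 0.29322892  0.4994656  -0.13064758]
```

View pics/c3.png

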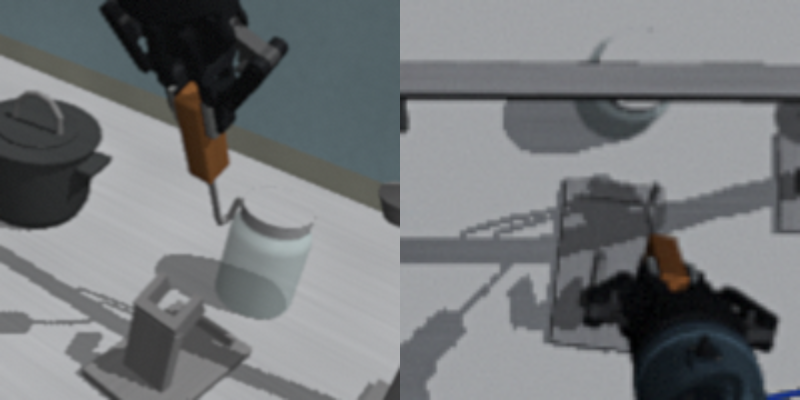

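Lifter is out of the rest, cleanly gripped. Next I check the hook's actual position against the prediction.

```bash
cat >> h.py <<'E'
SEAT=np.array([.5873,-.2928,.015])
def lif(pr=True):
    g=np.load('grasp0.npz');Rl0=Ro.from_euler('z',-6.1,degrees=True).as_matrix()
    Rt=g['R'].T@Rl0;pt=g['R'].T@(SEAT-g['p'])
    s=manip.get_state();R=Ro.from_quat(s['tcp_rot']).as_matrix();Rl=R@Rt;o=np.array(s['tool_pos'])+R@pt
    if pr: print(' lifter o',np.round(o,4),'head',round(np.degrees(np.arctan2(Rl[1,0],Rl[0,0])),1),'pitch z.x,z.y',np.round(np.degrees(Rl[:2,2]),1))
    return o,Rl,R
def go(t):
    o,Rl,R=lif();d=R.T@(np.array(t)-o);print(' rows30',np.round(d/.03,2),'len',round(np.linalg.norm(d)/.03,2))
def proj(n,X):
    p=vision.camera_params(n);M=np.linalg.inv(np.array(p['world_from_camera']));c=M[:3,:3]@np.array(X)+M[:3,3];c=np.array([c[0],-c[1],-c[2]])
    return cv2.projectPoints(c.reshape(1,1,3),np.zeros(3),np.zeros(3),np.array(p['camera_matrix']),np.array(p['dist']))[0].ravel()
E
python3 - <<'E'
from h import *
o,Rl,R=lif()
pts=[(-83,0,148.6),(-10,0,6),(1.5,0,0),(16,0,14)]
for n in('side','top'):
    im=cv2.imread(f'pics/{n}3.png');k=6
    c=proj(n,o).astype(int);x0,y0=c[0]-30,c[1]-50
    cr=cv2.resize(im[y0:y0+66,x0:x0+60],None,fx=k,fy=k,interpolation=cv2.INTER_CUBIC)
    for q in pts:
        uv=proj(n,o+Rl@np.array(q)/1000);print(n,q,uv.round(1))
        cv2.circle(cr,tuple(int(v) for v in ((uv-[x0,y0]+.5)*k)),3,(0,255,0),-1)
    cv2.imwrite(f'pics/p_{n}.png',cr)
cv2.imwrite('pics/c4.png',np.hstack([cv2.imread('pics/p_side.png'),cv2.imread('pics/p_top.png')]))
E
```

```text
lifter o [ 0.5844 -0.2938  0.1727] head -6.2 pitch z.x,z.y [ 0.2 -0.2]
side (-83, 0, 148.6) [436.3 144.2]
side (-10, 0, 6) [446.7 207. ]
side (1.5, 0, 0) [450.  207.3]
side (16, 0, 14) [456.6 197.7]
top (-83, 0, 148.6) [419.9 208.6]
top (-10, 0, 6) [412.5 186.4]
top (1.5, 0, 0) [412.5 182.4]
top (16, 0, 14) [413.9 176.3]
```

View pics/c4.png

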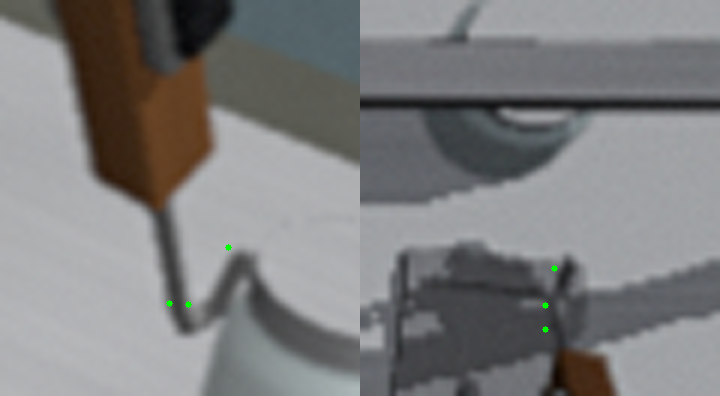

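Prediction is a few px off (toe actually about 3 px right in both views, ~6 mm towards -y). Pads align the flat handle to the jaw, so I impose that (lifter y = tool y, centred) and recheck.

```bash
cat >> h.py <<'E'
PADJ=np.zeros(3)  # tool-frame correction, m
def lif(pr=True):
    g=np.load('grasp0.npz');Rg=g['R'];y=Rg[:,1];Rl0x=np.cross(y,[0,0,1]);Rl0x/=np.linalg.norm(Rl0x)
    Rl0=np.c_[Rl0x,y,np.cross(Rl0x,y)]
    Rt=Rg.T@Rl0;pt=Rg.T@(SEAT-g['p']);pt[1]=0;pt=pt+PADJ
    s=manip.get_state();R=Ro.from_quat(s['tcp_rot']).as_matrix();Rl=R@Rt;o=np.array(s['tool_pos'])+R@pt
    if pr: print(' lifter o',np.round(o,4),'head',round(np.degrees(np.arctan2(Rl[1,0],Rl[0,0])),1),'pitch z.x,z.y',np.round(np.degrees(Rl[:2,2]),1))
    return o,Rl,R
E
python3 - <<'E'
from h import *
from scipy.optimize import least_squares
o,Rl,R=lif()
obs=[('side',(16,0,14),np.array([247,262])),('side',(1.5,0,0),np.array([196,325])),('top',(16,0,14),np.array([570,262]))]
# crop origins
oc={}
g=np.load('grasp0.npz');c={'side':None,'top':None}
orig=np.array([.5844,-.2938,.1727])
L=[]
for n,q,uv in obs:
    cc=proj(n,orig).astype(int);base=cc-[30,50]; u=(uv-[360 if n=='top' else 0,0])/6-.5+base
    L.append((n,np.array(q)/1000,u));print(n,q,'obs',u.round(1),'pred',proj(n,o+Rl@np.array(q)/1000).round(1))
f=lambda d:np.concatenate([proj(n,o+d+Rl@q)-u for n,q,u in L])
r=least_squares(f,np.zeros(3));print('world shift',r.x.round(4),'res px',r.fun.round(1),'tool shift',(R.T@r.x).round(4))
E
```

```text
lifter o [ 0.5835 -0.3006  0.1728] head -7.7 pitch z.x,z.y [0.4 1. ]
side (16, 0, 14) obs [459.7 200.2] pred [460.1 199.5]
side (1.5, 0, 0) obs [451.2 210.7] pred [453.3 209.2]
top (16, 0, 14) obs [416.5 175.2] pred [416.5 176.7]
world shift [ 0.0029  0.002  -0.0049] res px [-0.5  0.4  1.3 -0.5 -1.1  0.7] tool shift [-0.0002  0.0025  0.0055]
```

```bash
sed -i 's/^PADJ=.*/PADJ=np.array([0,.001,.003])/' h.py; python3 -c "
from h import *
st();go([.57,-.0195,.165])"
```

```text
t 11.65 pos [ 0.4467 -0.2771  0.4461] F [ 1.1 -0.5  0.6] w 0.245
 lean deg 26.77 toward az -9.8 y az 82.34 y_z -0.018 x az 172.87 q [ 0.188  0.179  0.372  2.014 -0.44   0.561  2.309]
 lifter o [ 0.5849 -0.2998  0.1701] head -7.7 pitch z.x,z.y [0.4 1. ]
 rows30 [ 1.55  9.2  -0.78] len 9.36
```

Call:
send_rows([
  [0.13, 0.77, -0.065],
  [0.13, 0.77, -0.065],
  [0.13, 0.77, -0.065],
  [0.13, 0.77, -0.065],
  [0.13, 0.77, -0.065],
  [0.13, 0.77, -0.065],
  [0.13, 0.77, -0.065],
  [0.13, 0.77, -0.065],
  [0.13, 0.77, -0.065],
  [0.13, 0.77, -0.065],
  [0.13, 0.77, -0.065],
  [0.13, 0.77, -0.065],
], yaw=[0, 0, 0, 0, 0, 0, 0, 0, 0, 0, 0, 0], grip=[1, 1, 1, 1, 1, 1, 1, 1, 1, 1, 1, 1])

```text
clock: 13.15
tool_pos: [0.4249, 0.0129, 0.4275]
tcp_rot: [0.063, 0.973, -0.023, 0.219]
contact_force: [-0.0, 0.3, -0.6]
gripper_width: 0.243
```

```bash
python3 -c "
from h import *
st();go([.632,-.0195,.150])"
```

```text
t 13.15 pos [0.4249 0.0129 0.4275] F [-0.   0.3 -0.6] w 0.243
 lean deg 25.49 toward az -9.8 y az 82.31 y_z -0.018 x az 172.79 q [-0.343  0.005  0.149  2.242  0.326  0.498  0.99 ]
 lifter o [ 0.557  -0.0089  0.1484] head -7.7 pitch z.x,z.y [1.6 0.8]
 rows30 [-2.3  -0.02  1.04] len 2.53
```

Call:
send_rows([
  [-0.77, -0.01, 0.35],
  [-0.77, -0.01, 0.35],
  [-0.77, -0.01, 0.35],
  [0, 0, 0],
], yaw=[0, 0, 0, 0], grip=[1, 1, 1, 1])

```text
clock: 13.65
tool_pos: [0.4999, 0.0043, 0.4234]
tcp_rot: [0.06, 0.975, -0.022, 0.215]
contact_force: [-1.0, -0.1, -0.8]
gripper_width: 0.245
```

```bash
cat > look.py <<'E'
from h import *
import sys
f=sys.argv[1];hx=[float(v) for v in sys.argv[2].split(',')]
st();o,Rl,R=lif()
out=[]
for n,w in(('side',70),('top',70)):
    im,d=snap(n,n+f);im=im[:,:,::-1];c=proj(n,hx).astype(int);x0,y0=c[0]-w//2,c[1]-w//2;k=5.5
    cr=cv2.resize(im[y0:y0+w,x0:x0+w],None,fx=k,fy=k,interpolation=cv2.INTER_CUBIC)
    cr=cv2.convertScaleAbs(cr,alpha=1.6,beta=10)
    for q in[(-10,0,6),(1.5,0,0),(16,0,14)]:
        uv=proj(n,o+Rl@np.array(q)/1000);cv2.circle(cr,tuple(int(v) for v in ((uv-[x0,y0]+.5)*k)),2,(0,255,0),-1)
    out.append(cr);print(n,'crop origin',x0,y0,'scale',k)
cv2.imwrite(f'pics/l{f}.png',np.hstack(out))
E
python3 look.py 5 .665,-.0155,.14
```

```text
t 13.65 pos [0.4999 0.0043 0.4234] F [-1.  -0.1 -0.8] w 0.245
 lean deg 24.96 toward az -9.5 y az 82.71 y_z -0.018 x az 173.19 q [-0.296  0.156  0.173  2.087  0.207  0.491  1.154]
 lifter o [ 0.6295 -0.0164  0.1431] head -7.3 pitch z.x,z.y [2.2 0.8]
side crop origin 320 117 scale 5.5
top crop origin 273 119 scale 5.5
```

View pics/l5.png

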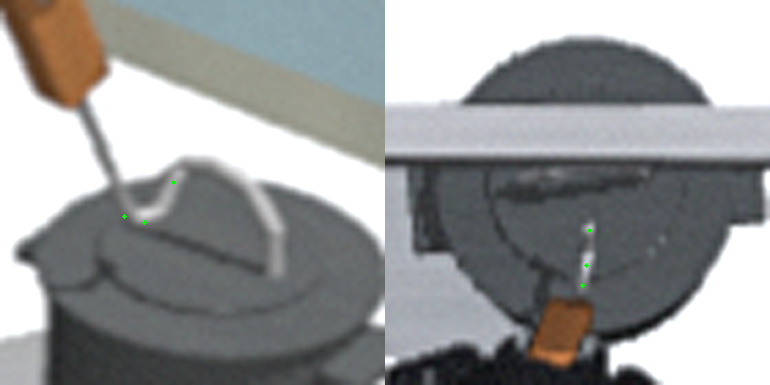

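Dots match the hook within ~1 px in both views (side toe ≈(176,178), top toe ≈(588,228)); hook is short of the loop and central. Now lower beneath the bar height.

```bash
python3 -c "
from h import *
go([.632,-.0165,.122])"
```

```text
lifter o [ 0.6276 -0.0163  0.1427] head -7.3 pitch z.x,z.y [2.2 0.8]
 rows30 [0.16 0.03 0.69] len 0.71
```

Call:
send_rows([
  [0.05, 0.01, 0.25],
  [0.05, 0.01, 0.2],
  [0.03, 0.01, 0.12],
  [0, 0, 0],
], yaw=[0, 0, 0, 0], grip=[1, 1, 1, 1])

```text
clock: 14.25
tool_pos: [0.5002, 0.0047, 0.4038]
tcp_rot: [0.06, 0.975, -0.022, 0.213]
contact_force: [0.5, 0.1, -0.5]
gripper_width: 0.243
```

```bash
python3 -c "
from h import *
st();go([.678,-.0155,.121])"
```

```text
t 14.25 pos [0.5002 0.0047 0.4038] F [ 0.5  0.1 -0.5] w 0.243
 lean deg 24.72 toward az -9.5 y az 82.78 y_z -0.018 x az 173.26 q [-0.296  0.187  0.175  2.106  0.211  0.446  1.145]
 lifter o [ 0.6287 -0.0157  0.123 ] head -7.3 pitch z.x,z.y [2.4 0.8]
 rows30 [-1.46  0.22  0.74] len 1.65
```

Call:
send_rows([
  [-0.37, 0.03, 0.17],
  [-0.37, 0.03, 0.17],
  [0, 0, 0],
], yaw=[0, 0, 0], grip=[1, 1, 1])

```text
clock: 14.62
tool_pos: [0.5271, 0.0035, 0.4045]
tcp_rot: [0.06, 0.975, -0.022, 0.214]
contact_force: [-0.8, -0.0, -1.2]
gripper_width: 0.245
```

```bash
python3 -c "
from h import *
st();go([.678,-.0155,.121])"
```

```text
t 14.62 pos [0.5271 0.0035 0.4045] F [-0.8 -0.  -1.2] w 0.245
 lean deg 24.82 toward az -9.4 y az 82.79 y_z -0.018 x az 173.26 q [-0.274  0.233  0.167  2.045  0.182  0.456  1.182]
 lifter o [ 0.6561 -0.0168  0.1239] head -7.2 pitch z.x,z.y [2.3 0.7]
 rows30 [-0.61  0.14  0.39] len 0.74
```

Call:
send_rows([
  [0.04, 0.02, 0.12],
  [-0.33, 0.06, 0.15],
  [-0.33, 0.05, 0.15],
  [0, 0, 0],
], yaw=[0, 0, 0, 0], grip=[1, 1, 1, 1])

```text
clock: 15.12
tool_pos: [0.5513, 0.0046, 0.4004]
tcp_rot: [0.059, 0.975, -0.022, 0.214]
contact_force: [0.4, 0.0, -0.4]
gripper_width: 0.244
```

```bash
python3 look.py 6 .665,-.0155,.14; python3 -c "
from h import *
go([.678,-.0155,.143])"
```

```text
t 15.12 pos [0.5513 0.0046 0.4004] F [ 0.4  0.  -0.4] w 0.244
 lean deg 24.82 toward az -9.4 y az 82.79 y_z -0.018 x az 173.26 q [-0.26   0.28   0.16   1.993  0.164  0.46   1.201]
 lifter o [ 0.6803 -0.0157  0.1198] head -7.2 pitch z.x,z.y [2.3 0.7]
side crop origin 320 117 scale 5.5
top crop origin 273 119 scale 5.5
 lifter o [ 0.6792 -0.0159  0.1195] head -7.3 pitch z.x,z.y [2.3 0.7]
 rows30 [-0.29 -0.01 -0.73] len 0.78
```

View pics/l6.png

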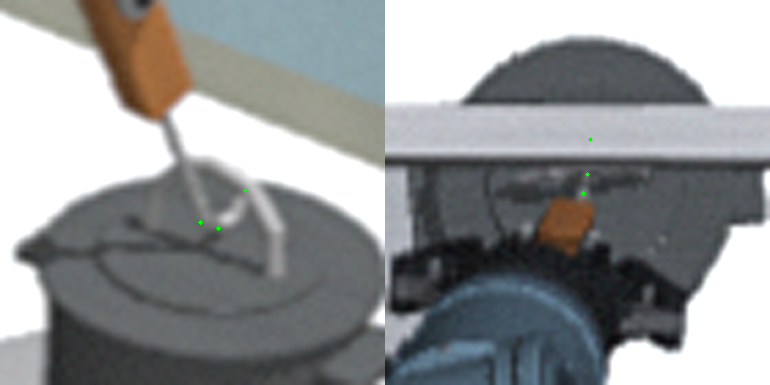

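Hook's toe is through the loop ((246,190) side view) with no contact. Lift gently.

Call:
send_rows([
  [-0.085, 0, -0.18],
  [-0.085, 0, -0.18],
  [-0.07, 0, -0.15],
  [-0.05, 0, -0.1],
  [-0.05, 0, -0.1],
  [-0.05, 0, -0.1],
  [-0.05, 0, -0.1],
  [0, 0, 0],
], yaw=[0, 0, 0, 0, 0, 0, 0, 0], grip=[1, 1, 1, 1, 1, 1, 1, 1])

```text
clock: 16.23
tool_pos: [0.5494, 0.0048, 0.4313]
tcp_rot: [0.06, 0.975, -0.023, 0.211]
contact_force: [0.1, -0.2, -3.5]
gripper_width: 0.249
```

```bash
python3 -c "
from h import *
p,R,s=st();lif();print(s['moment'])"
```

```text
t 16.23 pos [0.5494 0.0048 0.4313] F [ 0.1 -0.2 -3.5] w 0.249
 lean deg 24.49 toward az -9.6 y az 82.76 y_z -0.019 x az 173.26 q [-0.26   0.236  0.156  1.963  0.157  0.54   1.215]
 lifter o [ 0.6766 -0.0157  0.1499] head -7.3 pitch z.x,z.y [2.6 0.8]
[0.14770897 0.98415394 0.00672793]
```

Call:
send_rows([
  [-0.1, 0, -0.2],
  [-0.1, 0, -0.2],
  [-0.1, 0, -0.2],
  [-0.1, 0, -0.2],
  [0, 0, 0],
  [0, 0, 0],
  [0, 0, 0],
], yaw=[0, 0, 0, 0, 0, 0, 0], grip=[1, 1, 1, 1, 1, 1, 1])

```text
clock: 17.1
tool_pos: [0.5503, 0.0052, 0.4599]
tcp_rot: [0.06, 0.975, -0.023, 0.211]
contact_force: [0.8, -0.2, -3.6]
gripper_width: 0.248
```

```bash
python3 look.py 7 .665,-.0155,.16; python3 -c "
from h import *
X=cloud('side',np.load('pics/side7.npy')).reshape(-1,3);k=(np.hypot(X[:,0]-.68,X[:,1]+.015)<.09)&(X[:,2]>.122)&(X[:,2]<.15);Q=X[k];
A=np.c_[Q[:,:2],np.ones(len(Q))]
for _ in range(4):
  c=np.linalg.lstsq(A,Q[:,2],rcond=None)[0];r=abs(A@c-Q[:,2]);m=r<.004;A,Q=A[m],Q[m]
print('lid top plane slope deg',np.degrees(c[:2]),Q.mean(0),len(Q)); go([.54,-.0155,.18])"
```

```text
t 17.1 pos [0.5503 0.0052 0.4599] F [ 0.8 -0.2 -3.6] w 0.248
 lean deg 24.47 toward az -9.6 y az 82.76 y_z -0.019 x az 173.26 q [-0.26   0.203  0.153  1.927  0.15   0.608  1.226]
 lifter o [ 0.6775 -0.0153  0.1785] head -7.3 pitch z.x,z.y [2.6 0.8]
side crop origin 320 110 scale 5.5
top crop origin 273 118 scale 5.5
lid top plane slope deg [ 0.81943654 -1.08208497] [ 0.66704841 -0.02317714  0.14522987] 1564
 lifter o [ 0.6775 -0.0154  0.1784] head -7.3 pitch z.x,z.y [2.7 0.8]
 rows30 [ 4.12 -0.58 -1.92] len 4.58
```

View pics/l7.png

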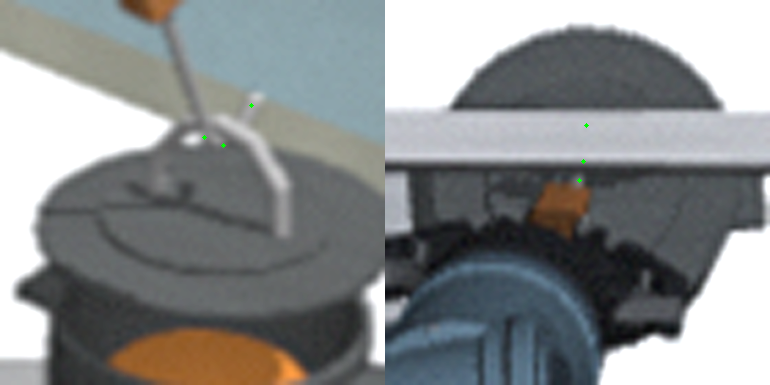

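Lid hangs level (~1.3°), clear of the pot. Next I carry it diagonally to the trivet.

```bash
python3 -c "
from h import *
go([.527,.286,.185])"
```

```text
lifter o [ 0.6775 -0.0154  0.1784] head -7.3 pitch z.x,z.y [2.7 0.8]
 rows30 [ 5.52  9.33 -2.94] len 11.23
```

Call:
send_rows([
  [0.06, 0.1, -0.03],
  [0.12, 0.2, -0.06],
  [0.18, 0.3, -0.1],
  [0.24, 0.4, -0.13],
  [0.27, 0.46, -0.15],
  [0.27, 0.46, -0.15],
  [0.27, 0.46, -0.15],
  [0.27, 0.46, -0.15],
  [0.27, 0.46, -0.15],
  [0.27, 0.46, -0.15],
  [0.27, 0.46, -0.15],
  [0.27, 0.46, -0.15],
], yaw=[0, 0, 0, 0, 0, 0, 0, 0, 0, 0, 0, 0], grip=[1, 1, 1, 1, 1, 1, 1, 1, 1, 1, 1, 1])

```text
clock: 18.7
tool_pos: [0.4679, 0.1679, 0.4652]
tcp_rot: [0.058, 0.975, -0.02, 0.212]
contact_force: [-0.4, 0.9, -3.4]
gripper_width: 0.243
```

```bash
python3 -c "
from h import *
st();go([.527,.286,.18])"
```

```text
t 18.7 pos [0.4679 0.1679 0.4652] F [-0.4  0.9 -3.4] w 0.243
 lean deg 24.55 toward az -8.8 y az 83.02 y_z -0.015 x az 173.41 q [-0.586  0.114  0.071  2.017  0.396  0.706  0.672]
 lifter o [0.5958 0.1492 0.184 ] head -7.0 pitch z.x,z.y [2.5 0.5]
 rows30 [ 2.6   4.25 -1.11] len 5.11
```

Call:
send_rows([
  [0.28, 0.46, -0.12],
  [0.28, 0.46, -0.12],
  [0.28, 0.46, -0.12],
  [0.28, 0.46, -0.12],
  [0.28, 0.46, -0.12],
  [0.28, 0.46, -0.12],
  [0.28, 0.46, -0.12],
  [0.24, 0.4, -0.1],
  [0.18, 0.3, -0.08],
  [0.12, 0.2, -0.05],
  [0.06, 0.1, -0.03],
  [0, 0, 0],
], yaw=[0, 0, 0, 0, 0, 0, 0, 0, 0, 0, 0, 0], grip=[1, 1, 1, 1, 1, 1, 1, 1, 1, 1, 1, 1])

```text
clock: 20.2
tool_pos: [0.3917, 0.3154, 0.4636]
tcp_rot: [0.055, 0.975, -0.014, 0.214]
contact_force: [0.2, -0.4, -3.2]
gripper_width: 0.243
```

```bash
cat > lid.py <<'E'
from h import *
import sys
f=sys.argv[1];o,Rl,R=lif()
for n in('side','top'):
    im,d=snap(n,n+f);X=cloud(n,d);dark=(im.max(2)<110)
    z=o[2]-.049+.012+float(sys.argv[2]) # rim top
    k=dark&(np.hypot(X[...,0]-o[0],X[...,1]-o[1])<.1)&(abs(X[...,2]-z)<.015);Q=X[k]
    A=np.c_[Q[:,:2],np.ones(len(Q))];B=Q
    for _ in range(5):
        c=np.linalg.lstsq(A,B[:,2],rcond=None)[0];m=abs(A@c-B[:,2])<.003;A,B=A[m],B[m]
    cc,r=cv2.minEnclosingCircle(B[:,:2].astype(np.float32));print(n,'centre',np.round(cc,4),'r',round(r,4),'z',B[:,2].mean().round(4),'slope',np.degrees(c[:2]).round(1),len(B))
E
python3 -c "
from h import *
st();go([.527,.286,.18])"; python3 lid.py 8 0
```

```text
t 20.2 pos [0.3917 0.3154 0.4636] F [ 0.2 -0.4 -3.2] w 0.243
 lean deg 24.77 toward az -6.9 y az 83.52 y_z -0.004 x az 173.61 q [-0.832  0.156 -0.056  1.972  0.509  0.839  0.261]
 lifter o [0.5212 0.3006 0.1829] head -6.5 pitch z.x,z.y [ 2.2 -0. ]
 rows30 [-0.18 -0.46  0.19] len 0.53
 lifter o [0.5212 0.3006 0.1829] head -6.5 pitch z.x,z.y [ 2.2 -0. ]
side centre [0.5194 0.297 ] r 0.0773 z 0.1494 slope [0.4 0.7] 974
top centre [0.5223 0.2991] r 0.0777 z 0.1496 slope [-0.2 -0.8] 1250
```

Call:
send_rows([
  [0.1, -0.08, 0.2],
  [0.17, -0.09, 0.36],
  [0.17, -0.09, 0.36],
  [0.17, -0.09, 0.36],
  [0.17, -0.08, 0.36],
  [0.17, 0, 0.36],
  [0.17, 0, 0.36],
  [0.12, 0, 0.25],
  [0.06, 0, 0.12],
  [0, 0, 0],
], yaw=[0, 0, 0, 0, 0, 0, 0, 0, 0, 0], grip=[1, 1, 1, 1, 1, 1, 1, 1, 1, 1])

```text
clock: 21.55
tool_pos: [0.3894, 0.3, 0.3656]
tcp_rot: [0.055, 0.975, -0.015, 0.214]
contact_force: [0.1, -0.3, -3.1]
gripper_width: 0.243
```

```bash
python3 lid.py 9 0.003; python3 -c "
from h import *
st();go([.521,.287,.07])"
```

```text
lifter o [0.5186 0.2847 0.0848] head -6.6 pitch z.x,z.y [2.3 0. ]
side centre [0.5167 0.2821] r 0.0776 z 0.0516 slope [ 0.5 -0.7] 978
top centre [0.5193 0.2843] r 0.0783 z 0.0517 slope [-0.4 -1.7] 1093
t 21.65 pos [0.3895 0.3001 0.366 ] F [-0.3  0.4 -3.1] w 0.245
 lean deg 24.75 toward az -7.2 y az 83.42 y_z -0.005 x az 173.54 q [-0.85   0.27  -0.017  2.105  0.653  0.623  0.081]
 lifter o [0.5188 0.2849 0.0853] head -6.6 pitch z.x,z.y [2.2 0. ]
 rows30 [0.16 0.08 0.49] len 0.52
```

Call:
send_rows([
  [0.042, 0.03, 0.09],
  [0.042, 0.03, 0.09],
  [0.042, 0.03, 0.09],
  [0.042, 0, 0.09],
  [0.03, 0, 0.06],
  [0.02, 0, 0.045],
  [0.02, 0, 0.045],
  [0.02, 0, 0.045],
  [0.02, 0, 0.045],
  [0, 0, 0],
], yaw=[0, 0, 0, 0, 0, 0, 0, 0, 0, 0], grip=[1, 1, 1, 1, 1, 1, 1, 1, 1, 1])

```text
clock: 22.9
tool_pos: [0.3905, 0.3035, 0.3463]
tcp_rot: [0.056, 0.975, -0.013, 0.215]
contact_force: [-0.6, -0.3, -1.6]
gripper_width: 0.249
```

```bash
python3 -c "
from h import *
st();go([.521,.287,.045])"
```

```text
t 22.9 pos [0.3905 0.3035 0.3463] F [-0.6 -0.3 -1.6] w 0.249
 lean deg 24.88 toward az -6.8 y az 83.42 y_z -0.002 x az 173.47 q [-8.660e-01  3.080e-01 -2.000e-03  2.116e+00  6.950e-01  5.810e-01
  2.600e-02]
 lifter o [0.5206 0.2889 0.0658] head -6.6 pitch z.x,z.y [ 2.1 -0.1]
 rows30 [ 0.27 -0.06  0.64] len 0.7
```

Call:
send_rows([
  [0.03, 0, 0.06],
  [0.05, 0, 0.11],
  [0.05, 0, 0.11],
  [0.05, 0, 0.11],
  [0.05, 0, 0.11],
  [0.03, 0, 0.06],
  [0, 0, 0],
], yaw=[0, 0, 0, 0, 0, 0, 0], grip=[1, 1, 1, 1, 1, 1, 1])

```text
clock: 23.78
tool_pos: [0.3909, 0.3038, 0.3268]
tcp_rot: [0.056, 0.975, -0.013, 0.215]
contact_force: [0.2, -0.2, -1.0]
gripper_width: 0.243
```

```bash
python3 look.py 10 .52,.285,.07;python3 lid.py 11 .022; python3 -c "
from h import *
st();go([.475,.292,.0465])"
```

```text
t 23.77 pos [0.3909 0.3038 0.3268] F [ 0.2 -0.2 -1. ] w 0.243
 lean deg 24.93 toward az -6.7 y az 83.45 y_z -0.001 x az 173.48 q [-0.882  0.343  0.016  2.13   0.738  0.539 -0.028]
 lifter o [0.5212 0.2896 0.0465] head -6.5 pitch z.x,z.y [ 2.  -0.2]
side crop origin 196 120 scale 5.5
top crop origin 169 173 scale 5.5
 lifter o [0.5214 0.2897 0.0467] head -6.5 pitch z.x,z.y [ 2.  -0.2]
side centre [0.5182 0.2861] r 0.0776 z 0.0323 slope [0.7 1. ] 833
top centre [0.5206 0.2888] r 0.0781 z 0.0328 slope [-0.6  0.1] 988
t 23.98 pos [0.391  0.3039 0.3272] F [-1.  -0.4 -1.2] w 0.245
 lean deg 24.95 toward az -6.6 y az 83.45 y_z -0.0 x az 173.46 q [-0.881  0.342  0.016  2.13   0.738  0.54  -0.028]
 lifter o [0.5215 0.2898 0.0469] head -6.6 pitch z.x,z.y [ 2.  -0.2]
 rows30 [ 1.41 -0.1  -0.64] len 1.55
```

View pics/l10.png

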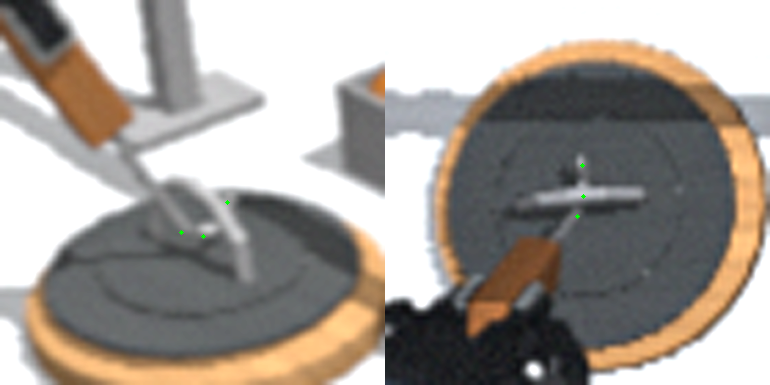

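Lid sits flat and centred on the trivet, hook open under the bar (top crop toe (582,165)). Next I back out.

Call:
send_rows([
  [0.15, -0.01, -0.07],
  [0.28, -0.02, -0.13],
  [0.28, -0.02, -0.13],
  [0, 0, 0],
], yaw=[0, 0, 0, 0], grip=[1, 1, 1, 1])

```text
clock: 24.48
tool_pos: [0.3653, 0.3053, 0.3273]
tcp_rot: [0.055, 0.975, -0.012, 0.216]
contact_force: [0.5, -0.2, -0.4]
gripper_width: 0.244
```

```bash
python3 -c "
from h import *
st();go([.470,.292,.0485])"
```

```text
t 24.48 pos [0.3653 0.3053 0.3273] F [ 0.5 -0.2 -0.4] w 0.244
 lean deg 24.94 toward az -6.5 y az 83.49 y_z -0.0 x az 173.5 q [-0.925  0.317  0.012  2.169  0.755  0.549 -0.089]
 lifter o [0.4958 0.2914 0.047 ] head -6.5 pitch z.x,z.y [ 2.  -0.2]
 rows30 [ 0.76 -0.08 -0.41] len 0.86
```

Call:
send_rows([
  [0.28, -0.02, -0.15],
  [0.28, -0.02, -0.15],
  [0.28, -0.02, -0.15],
  [-0.1, 0, -0.4],
  [-0.25, 0, -0.7],
  [-0.25, 0, -0.7],
  [-0.25, 0, -0.7],
  [-0.25, 0, -0.7],
  [-0.25, 0, -0.7],
  [-0.25, 0, -0.7],
], yaw=[0, 0, 0, 0, 0, 0, 0, 0, 0, 0], grip=[1, 1, 1, 1, 1, 1, 1, 1, 1, 1])

```text
clock: 25.72
tool_pos: [0.3186, 0.3077, 0.4828]
tcp_rot: [0.055, 0.975, -0.012, 0.215]
contact_force: [0.6, 0.2, -1.0]
gripper_width: 0.246
```

```bash
sed -i 's/^PADJ=.*/PADJ=np.array([0,.001,0])/' h.py; python3 -c "
from h import *
st();go([.585,-.296,.185]);d=cloud('top',snap('top','top12')[1]);k=(np.hypot(d[...,0]-.52,d[...,1]-.287)<.07)&(d[...,2]>.026)&(d[...,2]<.045);print('lid z',np.median(d[k][:,2]),d[k][:,:2].mean(0))"
```

```text
t 25.73 pos [0.3186 0.3077 0.4828] F [ 0.6  0.2 -1. ] w 0.246
 lean deg 24.85 toward az -6.4 y az 83.54 y_z 0.0 x az 173.54 q [-0.945  0.031 -0.067  2.063  0.501  0.914  0.163]
 lifter o [0.4473 0.2942 0.205 ] head -6.5 pitch z.x,z.y [ 2.1 -0.3]
 rows30 [ -5.87 -19.03   3.45] len 20.21
lid z 0.034004003899968716 [0.5191044  0.28603947]
```

Call:
send_rows([
  [-0.5, -0.8, 0.2],
  [-0.5, -0.8, 0.2],
  [-0.5, -0.85, 0.2],
  [-0.5, -0.85, 0.2],
  [-0.5, -0.85, 0.2],
  [-0.5, -0.85, 0.2],
  [-0.4, -0.9, 0.15],
  [-0.4, -0.9, 0.15],
  [-0.4, -0.9, 0.15],
  [-0.4, -0.9, 0.15],
  [-0.3, -0.9, 0.15],
  [-0.3, -0.9, 0.15],
], yaw=[0, 0, 0, 0, 0, 0, 0, 0, 0, 0, 0, 0], grip=[1, 1, 1, 1, 1, 1, 1, 1, 1, 1, 1, 1])

```text
clock: 27.28
tool_pos: [0.4524, -0.031, 0.4967]
tcp_rot: [0.054, 0.975, -0.005, 0.217]
contact_force: [0.8, 0.8, -1.1]
gripper_width: 0.241
```

```bash
python3 -c "
from h import *
st();go([.585,-.296,.185])"
```

```text
t 27.27 pos [ 0.4524 -0.031   0.4967] F [ 0.8  0.8 -1.1] w 0.241
 lean deg 25.1 toward az -4.6 y az 83.86 y_z 0.013 x az 173.52 q [-0.561 -0.056  0.498  2.106  0.14   0.655  1.311]
 lifter o [ 0.5828 -0.0405  0.2195] head -6.1 pitch z.x,z.y [ 1.8 -0.9]
 rows30 [-0.45 -8.47  1.36] len 8.59
```

Call:
send_rows([
  [-0.05, -0.83, 0.12],
  [-0.05, -0.83, 0.12],
  [-0.05, -0.83, 0.12],
  [-0.05, -0.83, 0.12],
  [-0.05, -0.83, 0.12],
  [-0.05, -0.83, 0.12],
  [-0.05, -0.83, 0.12],
  [-0.05, -0.83, 0.12],
  [-0.05, -0.83, 0.1],
  [-0.05, -0.83, 0.1],
  [0, 0, 0],
], yaw=[0, 0, 0, 0, 0, 0, 0, 0, 0, 0, 0], grip=[1, 1, 1, 1, 1, 1, 1, 1, 1, 1, 1])

```text
clock: 28.65
tool_pos: [0.4508, -0.2916, 0.4691]
tcp_rot: [0.054, 0.974, -0.003, 0.219]
contact_force: [0.1, 0.4, -1.4]
gripper_width: 0.244
```

```bash
python3 -c "
from h import *
st();go([.586,-.293,.10])"
```

```text
t 28.65 pos [ 0.4508 -0.2916  0.4691] F [ 0.1  0.4 -1.4] w 0.244
 lean deg 25.3 toward az -3.8 y az 83.93 y_z 0.018 x az 173.44 q [-0.114  0.219  0.777  1.957 -0.593  0.724  2.473]
 lifter o [ 0.5823 -0.2995  0.1924] head -6.0 pitch z.x,z.y [ 1.6 -1.2]
 rows30 [1.23 0.17 2.83] len 3.09
```

Run:
```python
from h import *
g=np.load('grasp0.npz');q=np.array([-47.6,0,79.9])/1000
y=g['R'][:,1];x=np.cross(y,[0,0,1]);x/=np.linalg.norm(x);Rl0=np.c_[x,y,np.cross(x,y)]
pt=g['R'].T@(SEAT-g['p']);print(pt);pt[1]=0;o0=g['p']+g['R']@pt;low0=o0+Rl0@q
h=np.array([np.cos(-.1065),np.sin(-.1065),0]);lowS=SEAT+h*q[0]+[0,0,q[2]]
o,Rl,R=lif();print('at grasp o',o0,'low',low0,'nominal low',lowS,'now low-o',Rl@q,'o for nominal low',lowS-Rl@q,'o for low0',low0-Rl@q)
```

```text
[-0.00075331  0.00682575  0.30649089]
 lifter o [ 0.5823 -0.2995  0.1924] head -6.0 pitch z.x,z.y [ 1.6 -1.2]
at grasp o [ 0.58640605 -0.29956549  0.01514114] low [ 0.53943263 -0.29169226  0.09502405] nominal low [ 0.53996969 -0.28774018  0.0949    ] now low-o [-0.04511754  0.00329993  0.08126062] o for nominal low [ 0.58508723 -0.29104011  0.01363938] o for low0 [ 0.58455017 -0.29499219  0.01376343]
```

```bash
python3 -c "
from h import *
go([.585,-.2935,.065])"
```

```text
lifter o [ 0.5823 -0.2995  0.1924] head -6.0 pitch z.x,z.y [ 1.6 -1.2]
 rows30 [1.75 0.13 3.87] len 4.25
```

Call:
send_rows([
  [0.25, 0.02, 0.55],
  [0.25, 0.02, 0.55],
  [0.25, 0.02, 0.55],
  [0.25, 0.02, 0.55],
  [0.25, 0.02, 0.55],
  [0.25, 0.02, 0.55],
  [0.2, 0.01, 0.45],
  [0, 0, 0],
], yaw=[0, 0, 0, 0, 0, 0, 0, 0], grip=[1, 1, 1, 1, 1, 1, 1, 1])

```text
clock: 29.65
tool_pos: [0.4554, -0.2763, 0.344]
tcp_rot: [0.048, 0.974, 0.002, 0.22]
contact_force: [0.4, 0.2, -0.5]
gripper_width: 0.246
```

```bash
python3 -c "
from h import *
st();go([.585,-.2935,.05]);go([.585,-.2935,.0145])"
```

```text
t 29.65 pos [ 0.4554 -0.2763  0.344 ] F [ 0.4  0.2 -0.5] w 0.246
 lean deg 25.45 toward az -2.2 y az 84.7 y_z 0.025 x az 174.01 q [ 0.196  0.368  0.395  2.078 -0.859  0.465  2.744]
 lifter o [ 0.5878 -0.2805  0.0676] head -5.3 pitch z.x,z.y [ 1.4 -1.6]
 rows30 [ 0.29 -0.45  0.5 ] len 0.73
 lifter o [ 0.5878 -0.2805  0.0676] head -5.3 pitch z.x,z.y [ 1.4 -1.6]
 rows30 [ 0.8  -0.48  1.56] len 1.82
```

Call:
send_rows([
  [0.05, -0.24, 0.0],
  [0.05, -0.22, 0.0],
  [0, 0, 0],
], yaw=[0, 0, 0], grip=[1, 1, 1])

```text
clock: 30.02
tool_pos: [0.4522, -0.2891, 0.3444]
tcp_rot: [0.047, 0.974, 0.002, 0.221]
contact_force: [-0.0, -0.5, -0.9]
gripper_width: 0.242
```

```bash
python3 -c "
from h import *
st();go([.585,-.293,.045]);go([.585,-.293,.0145])"
```

```text
t 30.02 pos [ 0.4522 -0.2891  0.3444] F [-0.  -0.5 -0.9] w 0.242
 lean deg 25.6 toward az -2.1 y az 84.83 y_z 0.025 x az 174.14 q [ 0.27   0.369  0.338  2.064 -0.832  0.466  2.745]
 lifter o [ 0.5852 -0.2931  0.0683] head -5.1 pitch z.x,z.y [ 1.3 -1.6]
 rows30 [ 0.34 -0.02  0.7 ] len 0.78
 lifter o [ 0.5852 -0.2931  0.0683] head -5.1 pitch z.x,z.y [ 1.3 -1.6]
 rows30 [ 0.78 -0.04  1.61] len 1.79
```

Call:
send_rows([
  [0.11, -0.03, 0.23],
  [0.11, -0.03, 0.23],
  [0.11, -0.03, 0.23],
  [0, 0, 0],
], yaw=[0, 0, 0, 0], grip=[1, 1, 1, 1])

```text
clock: 30.52
tool_pos: [0.453, -0.2903, 0.3223]
tcp_rot: [0.046, 0.974, 0.002, 0.222]
contact_force: [0.7, 0.1, -0.3]
gripper_width: 0.246
```

```bash
python3 -c "
from h import *
st();go([.585,-.293,.03]);go([.585,-.293,.0145])"
```

```text
t 30.52 pos [ 0.453  -0.2903  0.3223] F [ 0.7  0.1 -0.3] w 0.246
 lean deg 25.71 toward az -2.1 y az 84.93 y_z 0.025 x az 174.24 q [ 0.408  0.399  0.174  2.069 -0.813  0.396  2.747]
 lifter o [ 0.5866 -0.2942  0.0466] head -5.0 pitch z.x,z.y [ 1.2 -1.6]
 rows30 [0.29 0.02 0.47] len 0.56
 lifter o [ 0.5866 -0.2942  0.0466] head -5.0 pitch z.x,z.y [ 1.2 -1.6]
 rows30 [0.51 0.01 0.94] len 1.07
```

Call:
send_rows([
  [0.1, 0.11, 0.12],
  [0.09, 0.0, 0.17],
  [0, 0, 0],
], yaw=[0, 0, 0], grip=[1, 1, 1])

```text
clock: 30.9
tool_pos: [0.4523, -0.2859, 0.3122]
tcp_rot: [0.045, 0.974, 0.002, 0.223]
contact_force: [1.0, -0.4, -1.3]
gripper_width: 0.242
```

```bash
python3 -c "
from h import *
p,R,s=st();print(s['moment']);go([.585,-.291,.0145])"
```

```text
t 30.9 pos [ 0.4523 -0.2859  0.3122] F [ 1.  -0.4 -1.3] w 0.242
 lean deg 25.75 toward az -2.1 y az 84.99 y_z 0.025 x az 174.31 q [ 0.453  0.41   0.11   2.079 -0.81   0.359  2.747]
[ 0.02616986  0.56437721 -0.01029663]
 lifter o [ 0.5861 -0.2898  0.0365] head -5.0 pitch z.x,z.y [ 1.1 -1.5]
 rows30 [ 0.35 -0.06  0.64] len 0.73
```

Free so far; I keep lowering in small steps.

Call:
send_rows([
  [0.08, -0.02, 0.16],
  [0.08, -0.02, 0.16],
  [0, 0, 0],
], yaw=[0, 0, 0], grip=[1, 1, 1])

```text
clock: 31.28
tool_pos: [0.4521, -0.2871, 0.3007]
tcp_rot: [0.046, 0.974, 0.002, 0.223]
contact_force: [-1.2, 0.5, -1.4]
gripper_width: 0.242
```

```bash
python3 -c "
from h import *
p,R,s=st();print(s['moment']);go([.585,-.291,.0145])"
```

```text
t 31.27 pos [ 0.4521 -0.2871  0.3007] F [-1.2  0.5 -1.4] w 0.242
 lean deg 25.76 toward az -2.1 y az 84.97 y_z 0.025 x az 174.29 q [ 0.514  0.431  0.04   2.081 -0.797  0.325  2.748]
[-0.00407097  0.58487439  0.00371352]
 lifter o [ 0.5859 -0.291   0.025 ] head -5.0 pitch z.x,z.y [ 1.1 -1.5]
 rows30 [ 0.18 -0.01  0.3 ] len 0.35
```

Call:
send_rows([
  [0.06, 0, 0.11],
  [0.05, 0, 0.09],
  [0.03, 0, 0.05],
  [0, 0, 0],
], yaw=[0, 0, 0, 0], grip=[1, 1, 1, 1])

```text
clock: 31.78
tool_pos: [0.4515, -0.287, 0.2915]
tcp_rot: [0.046, 0.974, 0.002, 0.223]
contact_force: [0.3, -0.4, -1.9]
gripper_width: 0.24
```

```bash
python3 -c "
from h import *
p,R,s=st();print(s['moment']);go([.585,-.291,.0145])"
```

```text
t 31.77 pos [ 0.4515 -0.287   0.2915] F [ 0.3 -0.4 -1.9] w 0.24
 lean deg 25.76 toward az -2.1 y az 84.95 y_z 0.025 x az 174.27 q [ 0.556  0.447 -0.012  2.084 -0.789  0.296  2.748]
[0.00079415 0.55373361 0.00880991]
 lifter o [ 0.5854 -0.291   0.0159] head -5.0 pitch z.x,z.y [ 1.1 -1.5]
 rows30 [ 0.03 -0.    0.04] len 0.05
```

Call:
send_rows([
  [0.02, 0, 0.045],
  [0.02, 0, 0.045],
  [0, 0, 0],
], yaw=[0, 0, 0], grip=[1, 1, 1])

```text
clock: 32.15
tool_pos: [0.4521, -0.2874, 0.2906]
tcp_rot: [0.046, 0.973, 0.002, 0.225]
contact_force: [0.3, -0.8, -0.6]
gripper_width: 0.242
```

```bash
python3 -c "
from h import *
p,R,s=st();print(s['moment']);lif();snap('side','side13');snap('top','top13')
a=cv2.imread('pics/side13.png');b=cv2.imread('pics/top13.png')
cv2.imwrite('pics/c13.png',np.hstack([cv2.resize(a[190:320,370:500],(400,400),interpolation=2),cv2.resize(b[150:250,350:450],(400,400),interpolation=2)]))"
```

```text
t 32.15 pos [ 0.4521 -0.2874  0.2906] F [ 0.3 -0.8 -0.6] w 0.242
 lean deg 25.96 toward az -2.2 y az 84.95 y_z 0.024 x az 174.29 q [ 0.569  0.45  -0.027  2.083 -0.786  0.289  2.748]
[-0.00119674  0.56522484 -0.00569558]
 lifter o [ 0.5869 -0.2917  0.0154] head -5.0 pitch z.x,z.y [ 0.9 -1.5]
```

Call:
send_rows([
  [0.03, 0, 0.06],
  [0.03, 0, 0.06],
  [0, 0, 0],
], yaw=[0, 0, 0], grip=[1, 1, 1])

```text
clock: 32.62
tool_pos: [0.453, -0.2879, 0.2898]
tcp_rot: [0.045, 0.973, 0.001, 0.227]
contact_force: [-0.1, -0.3, -1.7]
gripper_width: 0.248
```

```bash
python3 -c "
from h import *
p,R,s=st();print(s['moment']);lif()"
```

```text
t 32.62 pos [ 0.453  -0.2879  0.2898] F [-0.1 -0.3 -1.7] w 0.248
 lean deg 26.27 toward az -2.4 y az 84.96 y_z 0.023 x az 174.32 q [ 0.586  0.453 -0.047  2.082 -0.783  0.279  2.748]
[-0.05551227  0.57129936 -0.00561398]
 lifter o [ 0.5893 -0.2927  0.0153] head -5.0 pitch z.x,z.y [ 0.6 -1.4]
```

```bash
python3 -c "
from h import *
snap('side','side14');snap('top','top14');o,Rl,R=lif()
a=cv2.imread('pics/side14.png');b=cv2.imread('pics/top14.png')
cv2.imwrite('pics/c14.png',np.hstack([cv2.resize(a[200:310,370:480],(400,400),interpolation=2),cv2.resize(b[150:250,350:450],(400,400),interpolation=2)]))"
```

```text
lifter o [ 0.589  -0.2928  0.0149] head -5.0 pitch z.x,z.y [ 0.7 -1.4]
```

View pics/c14.png

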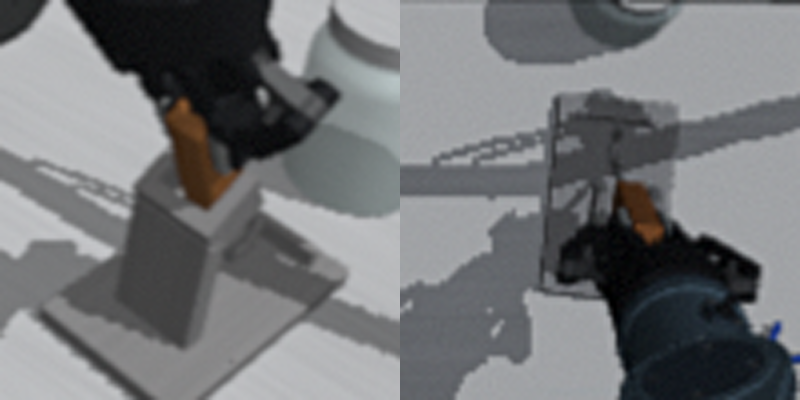

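Handle sits between the cheeks (side crop (205,190)), pose matches the seat within ~2 mm. Release and back off along the tool axis.

Call:
send_rows([
  [0, 0, 0],
  [0, 0, 0],
  [0, 0, 0],
  [0, 0, 0],
  [0, 0, 0],
  [0, 0, -0.3],
  [0, 0, -0.6],
  [0, 0, -0.8],
  [0, 0, -0.8],
  [0, 0, -0.8],
  [0, 0, -0.8],
  [0, 0, 0],
], yaw=[0, 0, 0, 0, 0, 0, 0, 0, 0, 0, 0, 0], grip=[0.6, 0.4, 0.2, 0, 0, 0, 0, 0, 0, 0, 0, 0], squeeze=20)

```text
clock: 34.22
tool_pos: [0.3952, -0.2856, 0.405]
tcp_rot: [0.046, 0.973, 0.001, 0.227]
contact_force: [-0.1, -0.7, -0.6]
gripper_width: 0.996
```

Run:
```python
from h import *
st()
for n in('side','top'):
    im,d=snap(n,n+'15');X=cloud(n,d);X0=np.load(f'pics/{n}P.npy');a=im[:,:,::-1].astype(int)
    def H(X,a):
        k=(a[...,2]>a[...,0]+40)&(abs(X[...,0]-.53)<.12)&(abs(X[...,1]+.29)<.08);O=X[k];tp=O[O[:,2]>O[:,2].max()-.012]
        return len(O),O.mean(0).round(4),O.min(0).round(4),O.max(0).round(4),tp.mean(0).round(4)
    print(n,'before',H(X0,cv2.imread(f'pics/{n}0.png').astype(int)));print(n,'after ',H(X,a))
    k=(np.hypot(X[...,0]-.52,X[...,1]-.287)<.085)&(abs(X[...,2]-.033)<.005)&(im.max(2)<110);Q=X[k];c,r=cv2.minEnclosingCircle(Q[:,:2].astype(np.float32));print(' lid',np.round(c,4),round(r,4),np.median(Q[:,2]).round(4))
    k=(np.hypot(X[...,0]-.52,X[...,1]-.287)<.11)&(abs(X[...,2]-.02)<.005)&(im[...,0].astype(int)>im[...,2]+40);Q=X[k];c,r=cv2.minEnclosingCircle(Q[:,:2].astype(np.float32));print(' trivet',np.round(c,4),round(r,4))
a=cv2.imread('pics/side15.png');cv2.imwrite('pics/c15.png',cv2.resize(a[200:310,370:480],(440,440),interpolation=2))
```

```text
t 34.23 pos [ 0.3952 -0.2856  0.405 ] F [-0.1 -0.7 -0.6] w 0.996
 lean deg 26.22 toward az -2.5 y az 84.86 y_z 0.023 x az 174.21 q [ 0.48   0.18   0.149  2.114 -0.562  0.525  2.541]
side before (391, array([ 0.5147, -0.292 ,  0.1452]), array([ 0.4955, -0.299 ,  0.0968]), array([ 0.5446, -0.2755,  0.1694]), array([ 0.5074, -0.2869,  0.1634]))
side after  (339, array([ 0.5094, -0.2958,  0.142 ]), array([ 0.4915, -0.3026,  0.1056]), array([ 0.5404, -0.2803,  0.161 ]), array([ 0.5046, -0.2917,  0.1547]))
 lid [0.5188 0.2884] 0.0789 0.0325
 trivet [0.5184 0.2813] 0.0893
top before (104, array([ 0.5204, -0.2856,  0.1529]), array([ 0.4996, -0.2958,  0.1054]), array([ 0.5514, -0.2742,  0.1741]), array([ 0.5127, -0.2842,  0.1664]))
top after  (144, array([ 0.5239, -0.2903,  0.139 ]), array([ 0.4949, -0.3017,  0.0932]), array([ 0.5585, -0.2798,  0.1662]), array([ 0.5103, -0.2891,  0.1585]))
 lid [0.5213 0.2895] 0.0789 0.0331
 trivet [0.5211 0.2866] 0.0891
```

```bash
cat > fit.py <<'E'
from h import *
from scipy.optimize import least_squares
A=np.radians(27);G=np.array([-.0667,0,.1174]);u=np.array([-np.sin(A),0,np.cos(A)]);C=G-.01*u;Rb=np.c_[[np.cos(A),0,np.sin(A)],[0,1,0],u]
hs=np.array([.013,.011,.045])
def sdf(P):
    q=abs(P)-hs;return np.linalg.norm(np.maximum(q,0),axis=1)+np.minimum(q.max(1),0)
def fit(tag,s):
    O=[]
    for n in('side','top'):
        a=cv2.imread(f'pics/{n}{s}.png').astype(int);X=cloud(n,np.load(f'pics/{n}{s}.npy'))
        k=(a[...,2]>a[...,0]+40)&(abs(X[...,0]-.53)<.12)&(abs(X[...,1]+.29)<.08)&(X[...,2]<.19)
        k=cv2.erode(k.astype(np.uint8),np.ones((2,2)))>0
        O.append(X[k])
    P=np.concatenate(O);w=np.concatenate([np.full(len(o),1/np.sqrt(len(o))) for o in O])
    def f(v):
        R=Ro.from_euler('ZYX',v[3:]).as_matrix();return np.r_[w*sdf(((P-v[:3])@R-C)@Rb)/.002,(v[2]-.015)/.002*.3,v[5]*2]
    r=least_squares(f,[*SEAT,-.106,0,0],loss='soft_l1');print(tag,'o',r.x[:3].round(4),'yaw pitch roll deg',np.degrees(r.x[3:]).round(1),'cost',r.cost.round(3))
import sys
fit('before','0');fit('after',sys.argv[1])
E
python3 fit.py 15
```

```text
before o [ 0.59   -0.2935  0.0155] yaw pitch roll deg [-6.3 -0.1 -0.3] cost 0.627
after o [ 0.6015 -0.2961  0.0156] yaw pitch roll deg [-6.5 -6.   1.4] cost 0.497
```

Call:
send_rows([
  [0, 0, -0.6],
  [0, 0, -0.6],
  [0, 0, -0.3],
  [0, 0, 0],
  [0, 0, 0],
  [0, 0, 0],
], yaw=[0, 0, 0, 0, 0, 0], grip=[0, 0, 0, 0, 0, 0])

```text
clock: 35.08
tool_pos: [0.3747, -0.2836, 0.4434]
tcp_rot: [0.046, 0.974, 0.003, 0.223]
contact_force: [0.1, -0.3, -0.0]
gripper_width: 0.998
```

```bash
python3 - <<'E'
from h import *
st();I={}
for n in('side','top'):
    snap(n,n+'16')
    # bystanders/pot: compare depth clouds before/after
    for nm,c,r,zr in(('pot',(.679,-.0155),.1,(.03,.099)),('tin',(.69,.29),.1,(.03,.08)),('jar',(.68,-.30),.06,(.05,.13)),):
        v=[]
        for s in('0','16'):
            X=cloud(n,np.load(f'pics/{n}{s}.npy'));k=(np.hypot(X[...,0]-c[0],X[...,1]-c[1])<r)&(X[...,2]>zr[0])&(X[...,2]<zr[1]);v.append(X[k][:,:2].mean(0).round(4) if k.any() else None)
        print(n,nm,v)
E
python3 fit.py 16
```

```text
t 35.08 pos [ 0.3747 -0.2836  0.4434] F [ 0.1 -0.3 -0. ] w 0.998
 lean deg 25.8 toward az -1.8 y az 84.96 y_z 0.027 x az 174.22 q [ 0.471  0.094  0.178  2.104 -0.476  0.621  2.467]
side pot [array([ 0.6356, -0.052 ]), array([ 0.669 , -0.0221])]
side tin [array([0.7019, 0.2827]), array([0.7012, 0.2828])]
side jar [array([ 0.6916, -0.3071]), array([ 0.6917, -0.307 ])]
top pot [array([ 0.6576, -0.0048]), array([ 0.6701, -0.0129])]
top tin [array([0.7129, 0.2956]), array([0.7109, 0.2956])]
top jar [array([ 0.7037, -0.2973]), array([ 0.7038, -0.2974])]
before o [ 0.59   -0.2935  0.0155] yaw pitch roll deg [-6.3 -0.1 -0.3] cost 0.627
after o [ 0.6002 -0.2963  0.0148] yaw pitch roll deg [-6.4 -5.4  1.3] cost 0.491
```

```bash
python3 -c "
from h import *
print(manip.hand_in())"
```

```text
the job is handed in; nothing more can be done
None
```

The lid is on the trivet, loop up, and the lifter is back in its rest, but not exactly as I found it. I handed the job in with the clock at about 35 s; no verdict was reported.

**How it went:** The moves gave no direct way to tilt the hand. I pushed up against the wrist's limit until it leaned back 27°. I then took the lifter, hooked it under the loop and lifted the lid. The lid hung level to about 1.3° with about 3.5 N on the wrist. I carried it out from under the rail and lowered it softly.

**Last checks:**
- **Lid:** its centre is 3 to 7 mm from the trivet's centre, depending on the camera. It lay level to about 1° when last measured, before I backed the hook out. The lid's height was unchanged afterwards.
- **Lifter:** a fit to the handle put it within 1 mm and 1° of its first place in two looks 0.85 s apart. When released it slid forward, probably against the ridge. It now leans about 5.5° further back, its hook is 10 to 12 mm from the seat and its heading is unchanged. That is inside the 20 mm and 11° limits, but I did not regrasp it to correct it.
- **Other things:** the jar has not moved, and the loaf tin agrees within 2 mm. The pot check could not be compared, because removing the lid exposes the inside. I felt no push on the pot. I did not measure the scraper, which the arm did not come near.
- **Contact:** the wrist force never showed a strike, and the hand was open and clear at hand-in. A last picture of the released lifter was refused at the viewing limit, so those checks are numeric only.

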